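Pack the hardware box of a metal model kit

TASK

Pack the kit box: lever its lid up with the blade of the pry tool and swing it wide open. Then take the cup, lift it with all its spacers in it, tip it over the box so that they all go into the orange-floored bay, and stand it back upright on its coaster; put every green bracket that lies about into the white-floored bay. Leave the pry tool lying on its rubber pad, the lid fully shut again, and the other things on the bench where they are.

Things in the scene. Friction and masses are not known exactly. Their poses are not given: they have to be found in the camera images.
- kit_box: Fixed grey box, 125 mm (x) by 220 (y) by 62 high; walls, floor 4. Origin: centre of underside; x points from its front (robot side) to the hinge. A 4 mm wall at y=0, 50 high, makes two bays, each 117 by 104 inside: ORANGE floor centred at y=+54 (left seen from the robot; spacers), WHITE at y=-54 (brackets). Outside the front wall a ledge 13 deep, 140 wide, its top 48 above the table.
- kit_lid (a joint): Angle of the clear, blue-edged lid (rad): 0 shut, 1.57 upright, stop at 1.75 (leaning back, away from the robot). It turns about the box's y axis at point lid_hinge. Flat plate, 145 mm from hinge to front edge, 220 wide, 6 thick. Stiff hinge (0.2 Nm): it stays at any angle where it is left; lifting takes about 2 N at the front edge.
- lid_hinge (a point): Middle of the hinge line: at the top of the box's far wall, 62.5 mm above the table, at the level of the lid's underside.
- lid_lip (a point): Middle of the lid's front edge, on its underside; moves with the lid. When shut it stands 20 mm in front of the box's front wall and 62.5 mm above the table, leaving a slot 14.5 mm high, 13 mm deep between lip and ledge for the blade.
- pry_tool: Pry tool, red handle with a black band, flat steel blade, 170 mm long, lying flat. Origin: on the underside, below a good grip; x along the tool to the blade tip, z up as it lies. The handle is a block from x=-65 to +35 mm, 38 wide (y), 24 high; the blade runs from +35 to +105, 20 wide, 3 thick, its mid-plane 11.5 mm above the underside. About 0.12 kg.
- pry_tip (a point): Centre of the end of the pry tool's blade.
- tool_pad: Fixed black rubber pad, 190 mm (x) by 90 mm (y) by 4 mm, where the pry tool lies at the start and belongs. Origin: centre of its underside.
- cup: Orange straight round cup, 62 mm outside diameter, 85 mm high, wall 3 mm, floor 4 mm, open at the top, about 0.12 kg plus 0.03 kg for each spacer. Origin: centre of its underside; z towards the mouth. It holds the spacers at the start; it is smooth, and they slide out when it is tipped well past level (about 120 degrees from upright empties it).
- cup_mid (a point): Point on the cup's axis, 40 mm above its underside.
- coaster: Fixed round cork coaster, 96 mm across, 4 mm thick, on which the cup stands at the start and belongs. Origin: centre of its underside.
- spacer0: Brass hexagonal spacer, 18 mm across flats, 20 mm long, 0.03 kg, one of 4 to 6 (absent ones read None). Origin: centre of one hexagonal end; z along its length.
- spacer1: Brass hexagonal spacer, 18 mm across flats, 20 mm long, 0.03 kg, one of 4 to 6 (absent ones read None). Origin: centre of one hexagonal end; z along its length.
- spacer2: Brass hexagonal spacer, 18 mm across flats, 20 mm long, 0.03 kg, one of 4 to 6 (absent ones read None). Origin: centre of one hexagonal end; z along its length.
- spacer3: Brass hexagonal spacer, 18 mm across flats, 20 mm long, 0.03 kg, one of 4 to 6 (absent ones read None). Origin: centre of one hexagonal end; z along its length.
- spacer4: Brass hexagonal spacer, 18 mm across flats, 20 mm long, 0.03 kg, one of 4 to 6 (absent ones read None). Origin: centre of one hexagonal end; z along its length.
- spacer5: Brass hexagonal spacer, 18 mm across flats, 20 mm long, 0.03 kg, one of 4 to 6 (absent ones read None). Origin: centre of one hexagonal end; z along its length.
- bracket0: Green painted U-section bracket, 60 mm (x) by 24 mm (y) by 20 mm high, 0.06 kg, one of 2 or 3 (absent ones read None). Origin: centre of its underside; the open side of the U faces up; gripped across y.
- bracket1: Green painted U-section bracket, 60 mm (x) by 24 mm (y) by 20 mm high, 0.06 kg, one of 2 or 3 (absent ones read None). Origin: centre of its underside; the open side of the U faces up; gripped across y.
- bracket2: Green painted U-section bracket, 60 mm (x) by 24 mm (y) by 20 mm high, 0.06 kg, one of 2 or 3 (absent ones read None). Origin: centre of its underside; the open side of the U faces up; gripped across y.
- glue_cap: Bystander: blue glue cap, 40 mm across, 14 mm high.
- oil_bottle: Bystander: white bottle with a red cap, 52 mm across, 130 mm high.
- screwdriver: Bystander: yellow screwdriver.
- pliers: Bystander: pliers with red handles.
- gear_jar: Bystander: glass jar with a dark lid, 72 mm across, 86 mm high.

How it is judged:
By the outcome, as a careful person would: the job done as asked, in the order asked, and still so for the second after the job is handed in, with the robot touching nothing.
Of spacer3, spacer4, spacer5 only 1 to 3 are there at a start; the rules pass over those that are not, and their reading is None.
Of bracket0, bracket1, bracket2 only 2 to 3 are there at a start; the rules pass over those that are not, and their reading is None.
At some moment in a run one of bracket0, bracket1, bracket2, pry_tool may be knocked a few centimetres aside while the robot is not near it.
It also fails if it takes over 210 s, if anything falls off the work surface, if the arm or the gripper's body presses on something with over 40 N, if the wrist force passes 120 N, or if a joint passes its speed limit or range.

ROBOT

A 7-joint arm with a two-finger parallel gripper is mounted at the origin on the work surface. World frame = base frame: x ahead of the robot, y to its left, z up, the work surface at z = 0. Lengths are in m, angles in rad, forces in N, time in s.
With the tool pointing down it reaches from about 0.35 to 0.9 m from the base axis. Payload 8.1 kg.
Tool frame: the origin (TCP) lies on the centre line of the jaws, within the pads' length; the fingertips stand 11 mm ahead of it and the grasp point (between the pads) lies 8 mm behind it (arm.nose_length is the distance from the TCP to the fingertips, in m); z points along the fingers, y is the line along which they close (so a half turn about z gives the same grasp; the last joint's range is limited). The gripper opens to 92 mm and grips with 3 to 60 N. Pads are 19 mm wide; open, the fingers measure 130 mm over their backs; the gripper's body (75 mm by 190 mm) begins 47 mm behind the grasp point.
Start: joints at [-1.369, 0.434, 0.025, 1.573, -0.012, 1.134, -0.075], TCP at [0.188, 0.596, 0.238] pointing down, gripper open.
Joint ranges: [-2.62, 2.62], [-0.44, 2.09], [-1.27, 1.32], [0.08, 2.57], [-1.32, 4.46], [0.12, 2], [-2.74, 2.74]. Speed limits (rad/s): [2.22, 2.22, 3.01, 3.01, 3.14, 3.14, 3.14].

INTERFACE

Orientations are given as a rotation vector (axis times angle).
In Python, from cell import arm gives the robot as it stands.
- The arm moves only by the tool jog_arm, never from a script. Its argument "moves" is a list of rows, each a list of 4 numbers: the shift along the tool's x, y, z in m, then the turn about the tool's z in rad. In form: [[tx, ty, tz, spin], ...]. A call has 1 to 20 rows; each row is the pose to reach, as a shift and turn from the pose commanded when the call began, along the tool's axes at that moment; what a row does not reach only later rows make up. A row lasts 1/8 s, in which the tool goes at most 62.5 mm and 10.7 degrees, less where a joint would pass 70% of its speed; a pose out of reach is approached as far as the arm can. A call with a gripper value outside its range is refused whole. "hand" is the finger opening in m, from 0 to 0.0918, set as the call begins (left out, the last holds). The fingers move at their own pace and stop on an object; "newtons" is the grip in N (left out, the last holds). Time passes only in rows, so rows that repeat a pose let the fingers close. It gives the time, the measured TCP pose, the force, the opening and the grip force at its end, in the units of the state.
- arm.observe(): the state, without advancing time (a new reading comes with each control period).
- arm.get_image(name): name is "side" or "top" or "wrist"; returns a dict with "color" (420x560x3 uint8, red, green, blue), "z_map" (420x560 float32, m along the optical axis (not along the pixel's ray), 0 where there is no reading), "fx", "fy", "cx", "cy" (pixels), "rvec" (rotation vector, rad) and "tvec" (3), from world to camera coordinates, as OpenCV has them. Camera axes: x right, y down, z forward; pixel columns grow to the right and rows downward; lengths in m; the calibration is good to about 2 mm. The wrist camera is an equidistant fisheye: a pixel r from the principal point sees the ray r / f radians off the axis. A picture is of the moment at which its call begins.
- arm.sign_off(): hands the job in; it is judged then, once.
The state is a dict: "clock": time; "joints": joint angles; "dq": joint speeds; "joint_efforts": joint torques, N m; "position": TCP position; "ee_rot": TCP orientation; "force": force on the tool from outside, world axes, zero at the start; "ft_torque": the same for the moment, N m; "width": opening from 0.0 (shut) to 1.0 (fully open); "gripper_force": force on a finger pad.
Only numpy, scipy, OpenCV 4.12 (cv2) and the standard library are available. Lean on these libraries where they do the work, as an engineer would, in place of code of your own. Each camera call takes 0.05 s, during which the arm holds its last target. There are 200 camera calls.

## Working session

There is one attempt and no reset: what is moved stays moved. The work goes in short steps, Python scripts to look and compute and a tool call to move; the robot and the scene stay as the last step left them, time stands still between calls to the robot, and variables do not carry over. Pictures are saved under pics/ and viewed, at most 14 in all, crops included, and the job is handed in when it is done.

Besides the shell and the picture viewer there is one more tool, called after "Request:" as name(argument=value, ...) on one line, values as JSON. jog_arm: Moves the arm, as the interface text tells. Its arguments: {"type":"object","properties":{"moves":{"type":"array"},"hand":{"type":"number"},"newtons":{"type":"number"}},"required":["moves"]}

```bash
ls; mkdir -p pics; cat > h.py <<'E'
import numpy as np, cv2
from cell import arm
def snap(n):
    im=arm.get_image(n); im['R']=cv2.Rodrigues(np.array(im['rvec'],float))[0]; im['t']=np.array(im['tvec'],float).reshape(3); return im
def save(im,fn,crop=None,s=1):
    c=im['color'][:,:,::-1]
    if crop: c=c[crop[1]:crop[3],crop[0]:crop[2]]
    cv2.imwrite('pics/'+fn,cv2.resize(c,None,fx=s,fy=s,interpolation=cv2.INTER_CUBIC))
def cloud(im):
    "world xyz per pixel (pinhole)"
    z=im['z_map'];v,u=np.indices(z.shape)
    p=np.stack([(u-im['cx'])/im['fx']*z,(v-im['cy'])/im['fy']*z,z],-1)
    w=(p-im['t'])@im['R']; w[z<=0]=np.nan
    return w
def proj(im,X):
    return cv2.projectPoints(np.array(X,float).reshape(-1,3),im['R'],im['t'],np.array([[im['fx'],0,im['cx']],[0,im['fy'],im['cy']],[0,0,1.]]),None)[0].reshape(-1,2)
E
python3 - <<'E'
from h import *
o=arm.observe(); print({k:np.round(v,3) for k,v in o.items()}, arm.nose_length)
print(np.round(cv2.Rodrigues(np.array(o['ee_rot']))[0],3))
for n in ('top','side'):
    im=snap(n); save(im,n+'0.png',s=1.4); np.save(n+'0.npy',im,allow_pickle=True)
    print(n,im['fx'],im['cx'],im['cy'],-im['R'].T@im['t'],im['R'][2])
E
```

```text
pics
{'clock': np.float64(0.0), 'joints': array([-1.369,  0.435,  0.025,  1.574, -0.012,  1.134, -0.075]), 'dq': array([ 0.   , -0.001,  0.   , -0.001,  0.001,  0.002,  0.001]), 'joint_efforts': array([ 0.0000e+00, -6.6785e+01,  9.8400e-01, -3.1444e+01, -6.1000e-02,
        4.3000e-02,  0.0000e+00]), 'position': array([0.187, 0.596, 0.237]), 'ee_rot': array([-4.770e-01, -3.105e+00,  3.000e-03]), 'force': array([ 0.582, -0.323, -0.225]), 'ft_torque': array([ 0.047, -0.066,  0.016]), 'gripper_force': np.float64(0.0), 'width': np.float64(0.997)} 0.011
[[-0.954  0.3   -0.   ]
 [ 0.3    0.954 -0.002]
 [-0.    -0.002 -1.   ]]
top 389.79006027711165 271.73363596485564 204.68429583151752 [ 0.35118696 -0.0111063   1.06166809] [ 0.22441851  0.0010297  -0.97449231]
side 530.8689739784797 276.25644065050443 205.8806408946551 [0.34033943 1.31061386 1.03726852] [ 0.13465277 -0.78945785 -0.59885301]
```

View pics/top0.png

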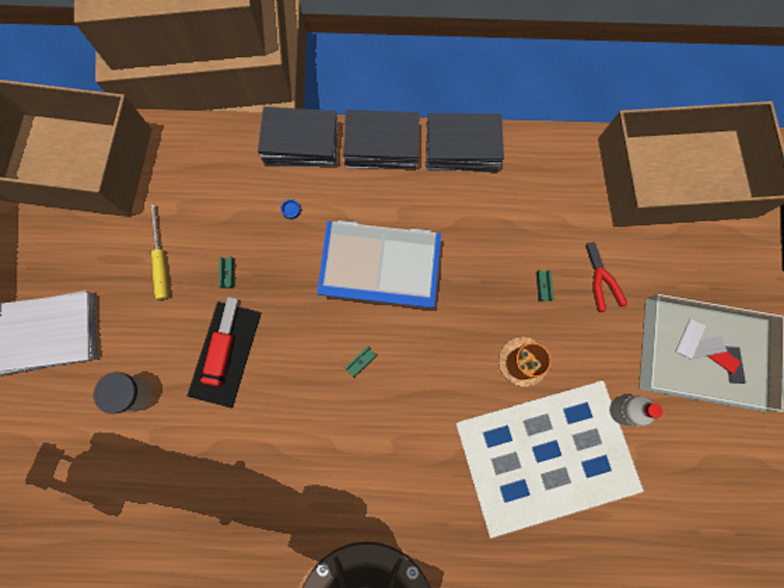

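View pics/side0.png

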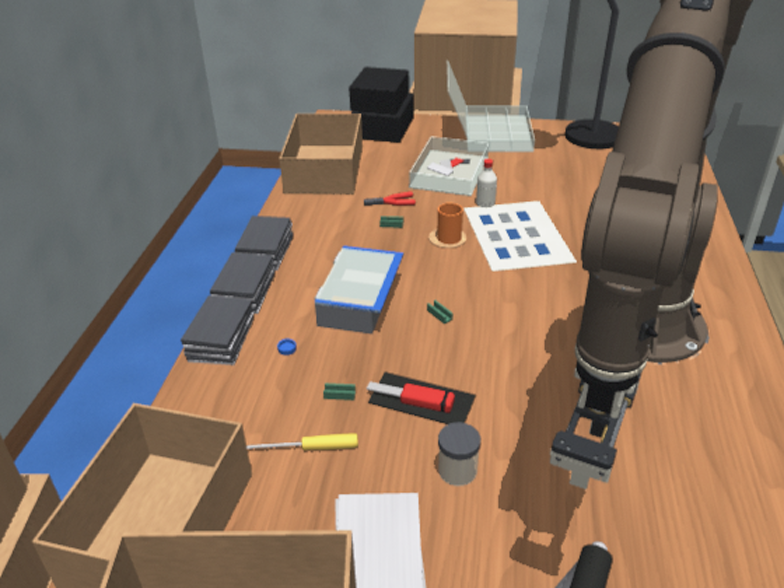

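```bash
cat >> h.py <<'E'
def masks(im):
    h=cv2.cvtColor(im['color'],cv2.COLOR_RGB2HSV); H,S,V=[h[...,i].astype(int) for i in range(3)]
    return dict(green=(H>60)&(H<95)&(S>80)&(V<170),red=((H<5)|(H>174))&(S>190)&(V>120),blue=(H>108)&(H<128)&(S>180)&(V>90),
      cup=(H>5)&(H<14)&(S>200),dark=(V<45))
def blobs(m,amin=25):
    n,l,s,c=cv2.connectedComponentsWithStats(m.astype(np.uint8),connectivity=8)
    return [l==i for i in range(1,n) if s[i,4]>=amin]
def rep(im,names,box=(0.2,0.85,-0.75,0.75),amin=25):
    W=cloud(im);M=masks(im)
    for k in names:
        for b in blobs(M[k]&np.isfinite(W[...,0])&(W[...,0]>box[0])&(W[...,0]<box[1])&(abs(W[...,1])<box[3]),amin):
            p=W[b]; zt=np.percentile(p[:,2],90); q=p[p[:,2]>zt-.012] 
            (c,s,a)=cv2.minAreaRect((q[:,:2]*1000).astype(np.float32))
            vv,uu=np.where(b)
            print(k,'px',uu.mean().round(),vv.mean().round(),b.sum(),'med',np.round(np.median(p,0),3),'zt',zt.round(4),'rect',np.round(c),np.round(s),round(a,1))
E
python3 - <<'E'
from h import *
for n in ('top','side'):
    im=np.load(n+'0.npy',allow_pickle=True).item(); print(n); rep(im,['green','red','blue','cup'])
    W=cloud(im)
    if n=='top':
        for u,v in [(380/1.4,370/1.4),(227/1.4,320/1.4),(205/1.4,385/1.4),(250/1.4,320/1.4),(380/1.4,303/1.4),(350/1.4,260/1.4),(228/1.4,310/1.4)]: print(int(u),int(v),W[int(v),int(u)].round(4))
E
```

```text
top
green px 161.0 194.0 186 med [0.613 0.299 0.013] zt 0.0209 rect [613. 297.] [57. 23.] 4.6
green px 389.0 204.0 186 med [ 0.603 -0.336  0.015] zt 0.0217 rect [ 606. -333.] [58. 25.] 3.4
green px 257.0 258.0 174 med [0.445 0.025 0.008] zt 0.0214 rect [445.  25.] [22. 57.] 44.4
red px 433.0 206.0 282 med [ 0.602 -0.446  0.016] zt 0.0182 rect [ 604. -456.] [84. 56.] 16.3
red px 154.0 251.0 333 med [0.455 0.298 0.027] zt 0.0296 rect [451. 297.] [37. 79.] 80.4
red px 519.0 258.0 160 med [ 0.466 -0.672  0.022] zt 0.0252 rect [ 469. -669.] [49. 32.] 51.1
red px 149.0 272.0 37 med [0.399 0.308 0.026] zt 0.0287 rect [399. 305.] [33.  9.] 77.9
red px 468.0 293.0 82 med [ 0.368 -0.474  0.131] zt 0.1329 rect [ 369. -473.] [21. 22.] 1.7
blue px 207.0 149.0 116 med [0.753 0.18  0.006] zt 0.0135 rect [751. 179.] [35. 35.] 12.8
blue px 270.0 203.0 689 med [ 0.566 -0.003  0.069] zt 0.0711 rect [624.  -7.] [217. 142.] 85.4
cup px 385.0 255.0 120 med [ 0.462 -0.307  0.055] zt 0.0809 rect [ 456. -300.] [56. 25.] 16.4
cup px 368.0 262.0 114 med [ 0.438 -0.258  0.054] zt 0.08 rect [ 442. -264.] [54. 18.] 25.2
271 264 [ 0.4314 -0.0128 -0.0016]
162 228 [0.5178 0.2849 0.0182]
146 275 [0.3921 0.3194 0.0053]
178 228 [0.5207 0.2441 0.0083]
271 216 [ 5.635e-01 -8.900e-03 -5.000e-04]
250 185 [0.6313 0.0489 0.0694]
162 221 [0.5374 0.2873 0.016 ]
side
green px 279.0 158.0 92 med [ 0.606 -0.322  0.015] zt 0.0224 rect [ 604. -326.] [52. 41.] 11.0
green px 314.0 223.0 123 med [0.443 0.032 0.014] zt 0.0216 rect [443.  30.] [26. 62.] 48.1
green px 242.0 279.0 202 med [0.612 0.309 0.015] zt 0.0219 rect [613. 302.] [59. 30.] 2.9
```

Request:
jog_arm(moves=[[-0.347,-0.205,0.03,-0.143],[-0.347,-0.205,0.03,-0.143],[-0.347,-0.205,0.03,-0.143],[-0.347,-0.205,0.03,-0.143],[-0.347,-0.205,0.03,-0.143],[-0.347,-0.205,0.03,-0.143],[-0.347,-0.205,0.03,-0.143],[-0.347,-0.205,0.03,-0.143],[-0.347,-0.205,0.03,-0.143],[-0.347,-0.205,0.03,-0.143],[-0.347,-0.205,0.03,-0.143],[-0.347,-0.205,0.03,-0.143]], hand=0.0918, newtons=60)

```text
clock: 1.6
position: [0.4567, 0.297, 0.2078]
ee_rot: [0.252, 3.131, 0.0]
force: [0.6, 0.4, 0.5]
width: 1.001
gripper_force: 0.0
```

```bash
cat >> h.py <<'E'
def wcloud(im):
    "fisheye cloud"
    z=im['z_map'];v,u=np.indices(z.shape)
    x=(u-im['cx'])/im['fx'];y=(v-im['cy'])/im['fy'];r=np.hypot(x,y)+1e-9;t=np.tan(np.minimum(r,1.5))/r
    p=np.stack([x*t*z,y*t*z,z],-1); w=(p-im['t'])@im['R']; w[(z<=0)|(r>1.4)]=np.nan
    return w
def to(x,y,z,ydir=None):
    "row of a jog from here to world TCP x,y,z with tool y along ydir deg"
    o=arm.observe();R=cv2.Rodrigues(np.array(o['ee_rot'],float))[0];p=np.array(o['position'])
    d=R.T@(np.array([x,y,z])-p); cur=np.degrees(np.arctan2(R[1,1],R[0,1]))
    s=0 if ydir is None else -((ydir-cur+90)%180-90)
    print('at',p.round(4),'ydir',cur.round(2),'row',d.round(4),'spin',np.radians(s).round(4)); return d
E
python3 - <<'E'
from h import *
im=snap('wrist'); save(im,'w1.png',s=1.4); np.save('w1.npy',im,allow_pickle=True)
print(im['fx'],im['cx'],im['cy'],-im['R'].T@im['t'],im['R'][2])
W=wcloud(im);M=masks(im)
for k in ('red','green'):
  for b in blobs(M[k],60):
    p=W[b];p=p[np.isfinite(p[:,0])]
    if len(p)<20: continue
    zt=np.percentile(p[:,2],90);q=p[p[:,2]>zt-.008];print(k,np.where(b)[1].mean(),np.where(b)[0].mean(),b.sum(),'zt',zt.round(4),*cv2.minAreaRect((q[:,:2]*1000).astype(np.float32)))
im=np.load('top0.npy',allow_pickle=True).item();W=cloud(im)
for v in range(208,226,2): print(v,W[v,158:170].round(3)[:, :].tolist()) if v in(212,216) else 0
to(.456,.296,.15,80.7)
E
```

```text
325.19226210127806 277.71698499677836 215.03505308195838 [0.3906793  0.30671036 0.35419526] [ 0.24478046 -0.03940397 -0.96877751]
red 276.90625 137.46875 96 zt 0.0259 (396.6316223144531, 306.0708923339844) (36.53252410888672, 9.141668319702148) 80.87136840820312
red 279.626079447323 203.11226252158895 1158 zt 0.0283 (450.5224914550781, 297.372802734375) (37.40247344970703, 77.92610931396484) 80.7276611328125
green 70.56643356643356 218.2960372960373 429 zt 0.0187 (418.4223937988281, 113.534423828125) (41.83731460571289, 235.84373474121094) 14.409460067749023
green 296.9791666666667 309.2083333333333 144 zt 0.0203 (524.0792236328125, 300.0243225097656) (22.83390235900879, 183.2010040283203) 86.8515853881836
212 [[0.565, 0.305, -0.0], [0.565, 0.302, 0.001], [0.566, 0.3, -0.002], [0.566, 0.298, -0.002], [0.563, 0.29, 0.013], [0.562, 0.286, 0.018], [0.566, 0.288, 0.001], [0.566, 0.286, 0.001], [0.565, 0.282, 0.003], [0.566, 0.28, 0.001], [0.566, 0.278, -0.0], [0.566, 0.275, 0.0]]
216 [[0.553, 0.303, 0.004], [0.554, 0.301, 0.001], [0.553, 0.298, 0.003], [0.551, 0.291, 0.015], [0.551, 0.288, 0.018], [0.551, 0.286, 0.017], [0.551, 0.282, 0.018], [0.551, 0.28, 0.016], [0.551, 0.277, 0.018], [0.551, 0.274, 0.019], [0.552, 0.272, 0.015], [0.555, 0.274, 0.0]]
at [0.4568 0.2969 0.2078] ydir 80.76 row [ 0.0007 -0.001   0.0578] spin 0.0011
```

Request:
jog_arm(moves=[[0.002,0.0,0.06,0.001],[0.002,0.0,0.11,0.001],[0.002,0.0,0.15,0.001],[0.002,0.0,0.175,0.001],[0.002,0.0,0.19,0.001],[0.002,0.0,0.19,0.001],[0.002,0.0,0.19,0.001],[0.002,0.0,0.19,0.001]])

```text
clock: 2.65
position: [0.4556, 0.2972, 0.0188]
ee_rot: [0.255, 3.13, 0.002]
force: [0.5, -0.6, 0.3]
width: 1.001
gripper_force: 0.0
```

Request:
jog_arm(moves=[[0,0,0,0],[0,0,0,0],[0,0,0,0],[0,0,0,0],[0,0,0,0],[0,0,0,0]], hand=0.0, newtons=60)

```text
clock: 3.4
position: [0.4551, 0.2968, 0.0177]
ee_rot: [0.256, 3.131, 0.0]
force: [0.2, -0.0, 0.1]
width: 0.405
gripper_force: 60.0
```

Request:
jog_arm(moves=[[0,0,-0.02,0],[0,0,-0.06,0],[0,0,-0.1,0],[0,0,-0.15,0],[0,0,-0.15,0],[0,0,-0.15,0]])

```text
clock: 4.15
position: [0.4546, 0.2965, 0.1671]
ee_rot: [-0.255, -3.131, 0.001]
force: [-0.8, 1.0, -2.2]
width: 0.408
gripper_force: 60.0
```

```bash
python3 - <<'E'
from h import *
im=snap('wrist'); save(im,'w2.png',s=1.4)
for n in('top','side'):
    im=snap(n);print(n); rep(im,['red','green','blue']); W=cloud(im)
    if n=='top': # lid outline
        b=max(blobs(masks(im)['blue']&(W[...,2]>.05)),key=np.sum); q=W[b]; lo=[]
        for y in np.arange(-.10,.10,.02):
            s=q[abs(q[:,1]-y)<.008]; lo.append((y,s[:,0].min()))
        lo=np.array(lo); print(np.polyfit(lo[:,0],lo[:,1],1), np.round(lo,3).tolist())
print(arm.observe()['width']*.0918)
to(.4,0,.2,85.4)
E
```

```text
top
red px 432.0 206.0 281 med [ 0.602 -0.445  0.016] zt 0.0186 rect [ 604. -455.] [84. 59.] 16.0
red px 519.0 258.0 160 med [ 0.465 -0.673  0.023] zt 0.0256 rect [ 469. -668.] [49. 30.] 51.3
red px 128.0 260.0 33 med [0.417 0.31  0.177] zt 0.1795 rect [417. 308.] [ 9. 18.] 0.5
red px 129.0 269.0 52 med [0.397 0.308 0.175] zt 0.1774 rect [398. 303.] [34. 10.] 77.9
red px 468.0 293.0 81 med [ 0.368 -0.473  0.131] zt 0.1328 rect [ 369. -473.] [21. 23.] 1.7
green px 161.0 194.0 184 med [0.613 0.299 0.012] zt 0.0203 rect [613. 297.] [57. 23.] 4.0
green px 389.0 204.0 188 med [ 0.604 -0.336  0.015] zt 0.022 rect [ 605. -333.] [58. 25.] 2.5
green px 257.0 258.0 174 med [0.445 0.024 0.008] zt 0.0213 rect [445.  25.] [22. 56.] 44.6
blue px 207.0 149.0 115 med [0.753 0.18  0.006] zt 0.0132 rect [752. 178.] [33. 34.] 21.9
blue px 270.0 204.0 686 med [ 0.566 -0.004  0.069] zt 0.0711 rect [624.  -6.] [217. 142.] 85.5
[0.0919963  0.55410552] [[-0.1, 0.545], [-0.08, 0.546], [-0.06, 0.548], [-0.04, 0.551], [-0.02, 0.552], [0.0, 0.554], [0.02, 0.556], [0.04, 0.559], [0.06, 0.56], [0.08, 0.56]]
side
green px 277.0 158.0 66 med [ 0.614 -0.323  0.015] zt 0.0222 rect [ 613. -329.] [36. 36.] 12.0
green px 317.0 225.0 64 med [0.431 0.045 0.014] zt 0.0213 rect [421. 171.] [ 25. 307.] 4.7
green px 242.0 279.0 200 med [0.613 0.309 0.015] zt 0.0222 rect [612. 303.] [58. 30.] 3.5
0.037744694191260496
at [0.4543 0.2962 0.1662] ydir 80.67 row [ 0.0056 -0.3012 -0.0331] spin -0.0825
```

```bash
python3 - <<'E'
from h import *
to(.4284,.0100,.0575,85.2)
E
```

```text
at [0.4543 0.2962 0.1662] ydir 80.67 row [-0.0211 -0.2864  0.1093] spin -0.079
```

Request:
jog_arm(moves=[[-0.003,-0.04,0.0,-0.079],[-0.008,-0.1,0.0,-0.079],[-0.012,-0.16,0.0,-0.079],[-0.016,-0.22,0.0,-0.079],[-0.019,-0.26,0.0,-0.079],[-0.021,-0.286,0.0,-0.079],[-0.021,-0.286,0.0,-0.079],[-0.021,-0.286,0.04,-0.079],[-0.021,-0.286,0.08,-0.079],[-0.021,-0.286,0.1,-0.079],[-0.021,-0.286,0.109,-0.079],[-0.021,-0.286,0.109,-0.079],[-0.021,-0.286,0.109,-0.079],[-0.021,-0.286,0.109,-0.079]])

```text
clock: 6.05
position: [0.43, 0.0114, 0.0594]
ee_rot: [0.132, 3.137, 0.001]
force: [1.1, -0.3, -1.4]
width: 0.412
gripper_force: 60.0
```

```bash
python3 - <<'E'
from h import *
to(.4284,.0100,.0575,85.2)
im=snap('wrist');save(im,'w3.png',s=1.4)
im=snap('side');W=cloud(im);p=proj(im,[[.535,.0,.06]])[0].astype(int);print(p)
save(im,'s3.png',(p[0]-70,p[1]-60,p[0]+70,p[1]+50),5)
im=snap('top');W=cloud(im);p=proj(im,[[.535,.0,.06]])[0].astype(int);print(p)
for v in range(p[1]-6,p[1]+12,2): print(v,W[v,p[0]-8:p[0]+8,2].round(3), W[v,p[0],0].round(3))
E
```

```text
at [0.43   0.0114 0.0594] ydir 85.2 row [ 0.0015 -0.0015  0.0019] spin -0.0
[285 202]
[267 222]
216 [-0.002  0.003  0.     0.002 -0.002 -0.001  0.002 -0.002 -0.001  0.005
 -0.003 -0.005  0.001 -0.001  0.    -0.001] 0.563
218 [0.437 0.438 0.44  0.44  0.439 0.439 0.44  0.44  0.439 0.44  0.439 0.439
 0.44  0.438 0.44  0.437] 0.472
220 [0.447 0.447 0.448 0.445 0.446 0.446 0.446 0.445 0.446 0.449 0.446 0.446
 0.446 0.446 0.448 0.446] 0.467
222 [0.452 0.452 0.452 0.451 0.451 0.451 0.452 0.451 0.452 0.45  0.45  0.452
 0.452 0.452 0.45  0.451] 0.463
224 [0.455 0.457 0.454 0.455 0.455 0.454 0.455 0.455 0.454 0.455 0.453 0.454
 0.454 0.455 0.455 0.454] 0.46
226 [0.458 0.458 0.457 0.456 0.457 0.457 0.456 0.457 0.457 0.456 0.458 0.457
 0.457 0.457 0.458 0.457] 0.456
228 [0.481 0.478 0.479 0.48  0.479 0.479 0.478 0.478 0.478 0.478 0.477 0.477
 0.478 0.475 0.459 0.457] 0.449
230 [0.49  0.489 0.488 0.488 0.487 0.487 0.488 0.486 0.485 0.482 0.482 0.482
 0.481 0.479 0.482 0.479] 0.445
232 [0.497 0.495 0.495 0.496 0.494 0.493 0.491 0.492 0.489 0.487 0.487 0.484
 0.485 0.484 0.484 0.482] 0.441
```

View pics/s3.png

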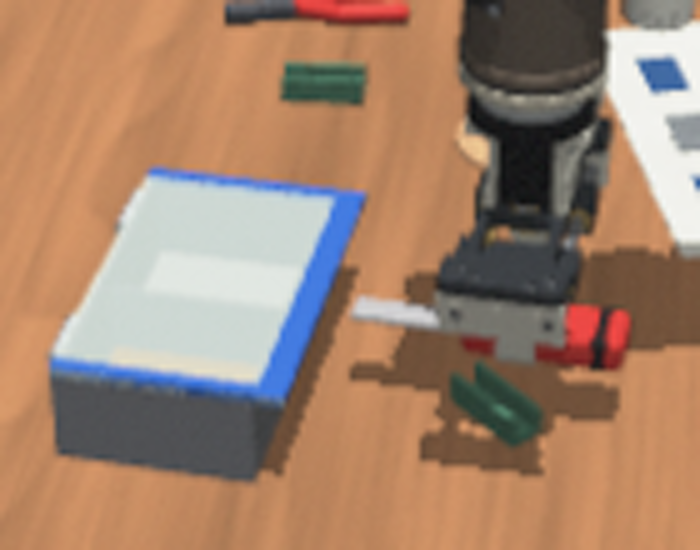

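View pics/w3.png

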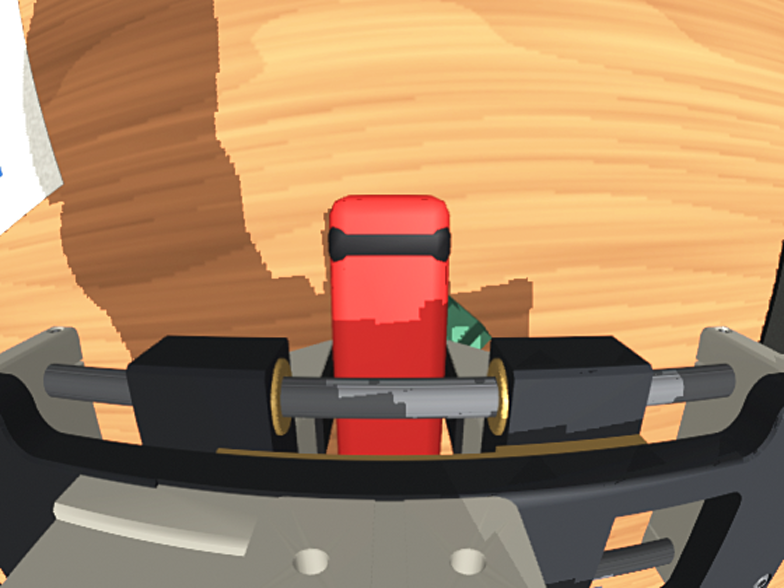

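```bash
python3 - <<'E'
from h import *
im=snap('side');W=cloud(im)
for v in (202,203,204,205): print(v,[W[v,u].round(3).tolist() for u in (286,287,288,290,293,297,301)])
b=max(blobs(masks(im)['blue']&(W[...,2]>.04)),key=np.sum);q=W[b];print(np.percentile(q,[5,50,95],axis=0).round(3))
lo=[];
for y in np.arange(-.08,.08,.02):
    s=q[abs(q[:,1]-y)<.006]
    if len(s): lo.append((y,s[:,0].min(),np.median(s[:,2])))
print(np.round(lo,3).tolist())
E
```

```text
202 [[0.533, -0.001, 0.06], [0.53, -0.002, 0.06], [0.527, -0.004, 0.058], [0.521, -0.004, 0.059], [0.511, -0.001, 0.062], [0.499, -0.006, 0.06], [0.495, -0.082, 0.005]]
203 [[0.532, 0.005, 0.061], [0.529, 0.004, 0.06], [0.526, 0.003, 0.06], [0.52, 0.004, 0.061], [0.511, 0.003, 0.062], [0.498, 0.002, 0.061], [0.486, 0.005, 0.065]]
204 [[0.531, 0.014, 0.064], [0.529, 0.006, 0.058], [0.525, 0.01, 0.061], [0.519, 0.009, 0.061], [0.51, 0.007, 0.06], [0.498, 0.008, 0.062], [0.486, 0.003, 0.06]]
205 [[0.531, 0.011, 0.058], [0.528, 0.014, 0.06], [0.525, 0.012, 0.059], [0.519, 0.008, 0.057], [0.509, 0.013, 0.061], [0.497, 0.009, 0.059], [0.485, 0.012, 0.063]]Traceback (most recent call last):
  File "<stdin>", line 4, in <module>
ValueError: max() iterable argument is empty
```

Request:
jog_arm(moves=[[0.0,0.0,0.003,0],[-0.006,0.0,0.003,0],[-0.014,0.0,0.003,0],[-0.022,0.0,0.003,0],[-0.03,0.0,0.003,0],[-0.031,0.0,0.003,0],[-0.031,0.0,0.003,0]])

```text
clock: 7.12
position: [0.4601, 0.0086, 0.0556]
ee_rot: [-0.132, -3.138, 0.0]
force: [0.3, -0.1, -1.3]
width: 0.406
gripper_force: 60.0
```

```bash
python3 - <<'E'
from h import *
import numpy as np
print(arm.observe()['force'],arm.observe()['position'])
for t in np.arange(0.1,1.8,.1): print(round(t,2),(131*(1-np.cos(t))).round(1),(131*np.sin(t)).round(1))
im=snap('side');save(im,'s4.png',(215,142,355,252),5)
E
```

```text
[ 0.34654099 -0.06913867 -1.34267651] [0.46013119 0.00857407 0.05562029]
0.1 0.7 13.1
0.2 2.6 26.0
0.3 5.9 38.7
0.4 10.3 51.0
0.5 16.0 62.8
0.6 22.9 74.0
0.7 30.8 84.4
0.8 39.7 94.0
0.9 49.6 102.6
1.0 60.2 110.2
1.1 71.6 116.7
1.2 83.5 122.1
1.3 96.0 126.2
1.4 108.7 129.1
1.5 121.7 130.7
1.6 134.8 130.9
1.7 147.9 129.9
```

View pics/s4.png

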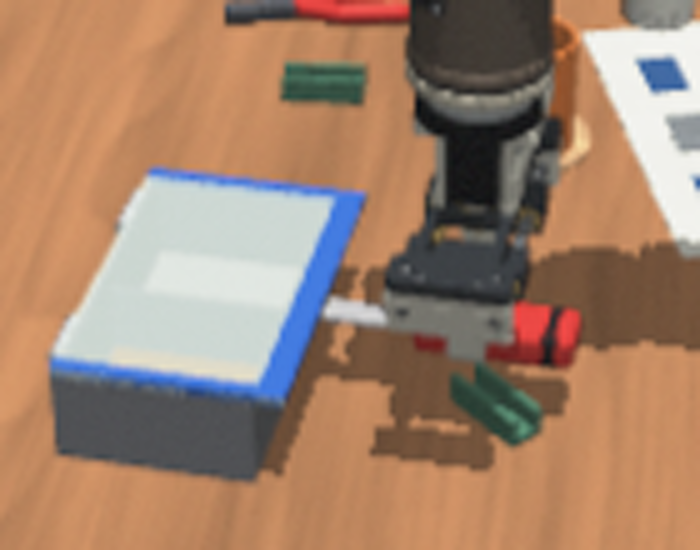

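Request:
jog_arm(moves=[[0,0,-0.005,0],[0,0,-0.01,0],[-0.001,0,-0.018,0],[-0.002,0,-0.026,0],[-0.003,0,-0.034,0],[-0.005,0,-0.042,0],[-0.008,0,-0.05,0],[-0.011,0,-0.058,0],[-0.014,0,-0.065,0],[-0.019,0,-0.073,0],[-0.024,0,-0.08,0],[-0.029,0,-0.087,0],[-0.034,0,-0.093,0],[-0.039,0,-0.099,0],[-0.039,0,-0.099,0]])

```text
clock: 9.05
position: [0.5004, 0.0053, 0.1553]
ee_rot: [0.132, 3.137, 0.0]
force: [-0.6, 0.2, -1.8]
width: 0.408
gripper_force: 60.0
```

```bash
python3 - <<'E'
from h import *
print(arm.observe()['force'],arm.observe()['position'])
im=snap('side');save(im,'s5.png',(195,102,355,242),5)
E
```

```text
[-0.56622415  0.15177892 -1.78780885] [0.50040136 0.00530761 0.15533622]
```

View pics/s5.png

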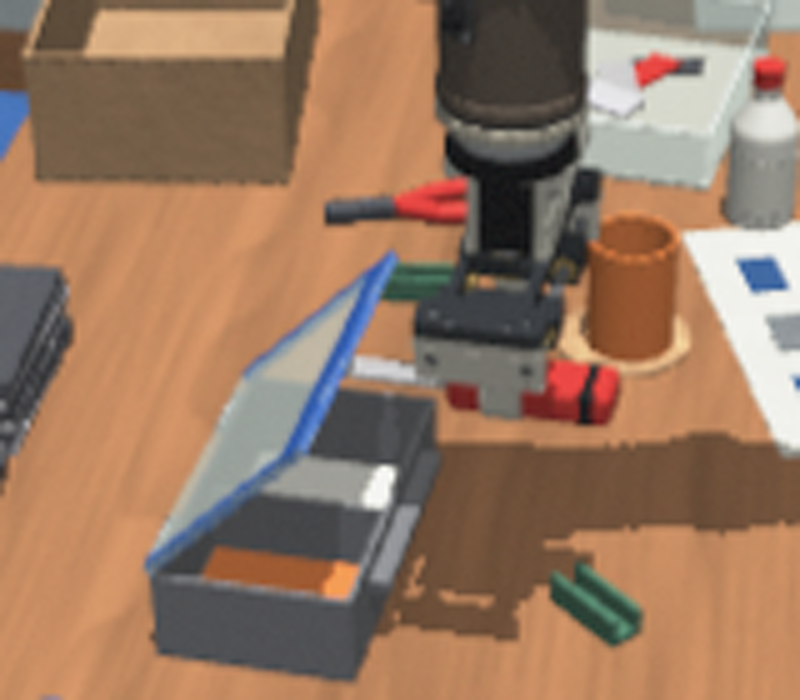

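Request:
jog_arm(moves=[[-0.005,0,-0.004,0],[-0.01,0,-0.008,0],[-0.016,0,-0.012,0],[-0.021,0,-0.016,0],[-0.028,0,-0.02,0],[-0.036,0,-0.024,0],[-0.044,0,-0.028,0],[-0.052,0,-0.03,0],[-0.06,0,-0.032,0],[-0.07,0,-0.033,0],[-0.08,0,-0.034,0],[-0.09,0,-0.033,0],[-0.1,0,-0.032,0],[-0.107,0,-0.031,0],[-0.112,0,-0.03,0],[-0.116,0,-0.029,0],[-0.12,0,-0.029,0],[-0.12,0,-0.029,0]])

```text
clock: 11.35
position: [0.6138, -0.0044, 0.182]
ee_rot: [-0.131, -3.128, -0.0]
force: [-17.8, 1.5, 4.5]
width: 0.41
gripper_force: 60.0
```

```bash
cat >> h.py <<'E'
def lid(im,W=None):
    "lid points: height>.075, off the robot; fit angle about hinge"
    W=cloud(im); H=np.array([.697,-.0125]);u=np.array([np.cos(-.0838),np.sin(-.0838)])
    b=masks(im)['blue']&(W[...,2]>.08)&(abs(W[...,1]+.01)<.13)&(W[...,0]>.5)&(W[...,0]<.8)
    p=W[b]; d=(p[:,:2]-H)@u; h=p[:,2]-.0625; t=np.arctan2(h,-d); r=np.hypot(h,d)
    if len(t): print('lid n',len(t),'angle',np.percentile(t[r>.08],[10,50,90]).round(3),'rmax',r.max().round(3))
E
python3 - <<'E'
from h import *
print(arm.observe()['force'],arm.observe()['position'])
lid(snap('side'));lid(snap('top'))
E
```

```text
[-17.81499612   1.51065031   4.49245385] [ 0.61376692 -0.00438742  0.1820475 ]
lid n 93 angle [1.75  1.76  1.769] rmax 0.147
```

Request:
jog_arm(moves=[[0.03,0,0,0],[0.08,0,0,0],[0.13,0,0,0],[0.16,0,0,0],[0.16,0,0,0],[0.16,0,0,0]])

```text
clock: 12.2
position: [0.4604, 0.0087, 0.1842]
ee_rot: [0.132, 3.137, 0.0]
force: [0.6, 0.0, -2.3]
width: 0.409
gripper_force: 60.0
```

```bash
python3 - <<'E'
from h import *
to(.4545,.2967,.019,80.7)
im=snap('top');rep(im,['green'])
im=snap('side');lid(im);W=cloud(im);p=proj(im,[arm.observe()['position']+np.array([.09,-.007,0])])[0].astype(int);print(p,[W[p[1]+k,p[0]+j].round(3).tolist() for k in(-1,0,1,2) for j in (-8,0,8,14)])
E
```

```text
at [0.4604 0.0087 0.1842] ydir 85.2 row [0.0303 0.2864 0.1652] spin 0.0785
green px 161.0 194.0 184 med [0.613 0.299 0.013] zt 0.0208 rect [613. 297.] [57. 22.] 4.1
green px 389.0 204.0 187 med [ 0.603 -0.336  0.015] zt 0.0219 rect [ 605. -332.] [57. 24.] 1.9
[279 168] [[0.627, -0.283, 0.002], [0.553, -0.005, 0.185], [0.528, 0.003, 0.191], [0.498, 0.095, 0.252], [0.627, -0.279, 0.001], [0.552, 0.003, 0.186], [0.529, -0.002, 0.185], [0.499, 0.092, 0.248], [0.624, -0.264, 0.006], [0.55, 0.014, 0.19], [0.528, 0.003, 0.185], [0.499, 0.093, 0.245], [0.625, -0.266, 0.001], [0.596, -0.268, 0.001], [0.527, 0.011, 0.187], [0.509, 0.012, 0.189]]
```

Request:
jog_arm(moves=[[0.006,0.05,0,0.078],[0.012,0.11,0,0.078],[0.018,0.17,0,0.078],[0.024,0.23,0,0.078],[0.03,0.28,0,0.078],[0.03,0.286,0.0,0.078],[0.03,0.286,0.05,0.078],[0.03,0.286,0.1,0.078],[0.03,0.286,0.135,0.078],[0.03,0.286,0.155,0.078],[0.03,0.286,0.164,0.078],[0.03,0.286,0.166,0.078],[0.03,0.286,0.166,0.078],[0.03,0.286,0.166,0.078]])

```text
clock: 14.05
position: [0.454, 0.2958, 0.0185]
ee_rot: [0.255, 3.13, 0.0]
force: [-0.7, -2.9, 2.8]
width: 0.405
gripper_force: 60.0
```

Request:
jog_arm(moves=[[0,0,0,0],[0,0,0,0],[0,0,0,0],[0,0,0,0],[0,0,0,0],[0,0,-0.04,0],[0,0,-0.09,0],[0,0,-0.15,0],[0,0,-0.19,0],[0,0,-0.19,0],[0,0,-0.19,0]], hand=0.0918)

```text
clock: 15.42
position: [0.453, 0.296, 0.2071]
ee_rot: [-0.254, -3.131, 0.001]
force: [-0.6, -0.8, 0.9]
width: 1.001
gripper_force: 0.0
```

```bash
python3 - <<'E'
from h import *
to(.45,-.28,.21)
im=snap('wrist');W=wcloud(im);M=masks(im)
for b in blobs(M['red'],60):
    p=W[b];p=p[np.isfinite(p[:,0])];zt=np.percentile(p[:,2],90);q=p[p[:,2]>zt-.008];print('red',zt.round(4),*cv2.minAreaRect((q[:,:2]*1000).astype(np.float32)))
im=snap('top');save(im,'t6.png',s=1.4); np.save('top6.npy',im,allow_pickle=True);rep(im,['green','red','cup'])
W=cloud(im)
# cup rim circle from top: points z>.075 near the cup
for nm in('top','side'):
    if nm=='side': im=snap('side'); np.save('side6.npy',im,allow_pickle=True);W=cloud(im)
    b=(W[...,2]>.078)&(W[...,2]<.1)&(abs(W[...,0]-.45)<.05)&(abs(W[...,1]+.28)<.05)
    q=(W[b][:,:2]*1000).astype(np.float32); print(nm,'rim',len(q),cv2.minEnclosingCircle(q),np.median(W[b][:,2]),W[b][:,2].max())
    c=(abs(W[...,0]-.45)<.07)&(abs(W[...,1]+.28)<.07)&(W[...,2]>.0025)&(W[...,2]<.008);q=(W[c][:,:2]*1000).astype(np.float32);print('coaster',len(q),cv2.minEnclosingCircle(q) if len(q) else 0)
E
```

```text
at [0.453  0.296  0.2071] ydir 80.73 row [-0.0898 -0.5689 -0.0026] spin 0.0
red 0.0255 (394.8194885253906, 304.6522521972656) (36.44974899291992, 9.137063980102539) 80.83468627929688
red 0.0283 (448.4435729980469, 295.8386535644531) (37.153377532958984, 78.07124328613281) 80.04777526855469
green px 161.0 194.0 184 med [0.613 0.3   0.013] zt 0.0213 rect [614. 297.] [57. 23.] 5.6
green px 389.0 204.0 186 med [ 0.603 -0.337  0.016] zt 0.0218 rect [ 605. -333.] [57. 25.] 2.5
green px 257.0 258.0 175 med [0.444 0.024 0.008] zt 0.0211 rect [445.  25.] [22. 57.] 44.8
red px 432.0 206.0 281 med [ 0.602 -0.445  0.016] zt 0.0186 rect [ 604. -456.] [84. 58.] 16.4
red px 519.0 258.0 162 med [ 0.466 -0.672  0.023] zt 0.0256 rect [ 470. -668.] [50. 30.] 53.0
red px 149.0 273.0 34 med [0.396 0.308 0.026] zt 0.029 rect [397. 304.] [33.  9.] 75.4
red px 468.0 293.0 80 med [ 0.368 -0.473  0.131] zt 0.1328 rect [ 369. -473.] [21. 23.] 1.8
cup px 385.0 255.0 120 med [ 0.461 -0.308  0.057] zt 0.0825 rect [ 455. -302.] [54. 22.] 10.5
cup px 368.0 262.0 97 med [ 0.437 -0.259  0.044] zt 0.0759 rect [ 438. -263.] [46. 11.] 31.3
top rim 143 ((451.1302795410156, -284.6531982421875), 31.364730834960938) 0.088058782579266 0.09410622051686499
coaster 608 ((452.7882385253906, -280.06451416015625), 95.31892395019531)
side rim 73 ((438.5824890136719, -282.701904296875), 35.207313537597656) 0.0854069466349925 0.09538373032708039
coaster 131 ((401.5620422363281, -279.09613037109375), 66.29862976074219)
```

View pics/t6.png

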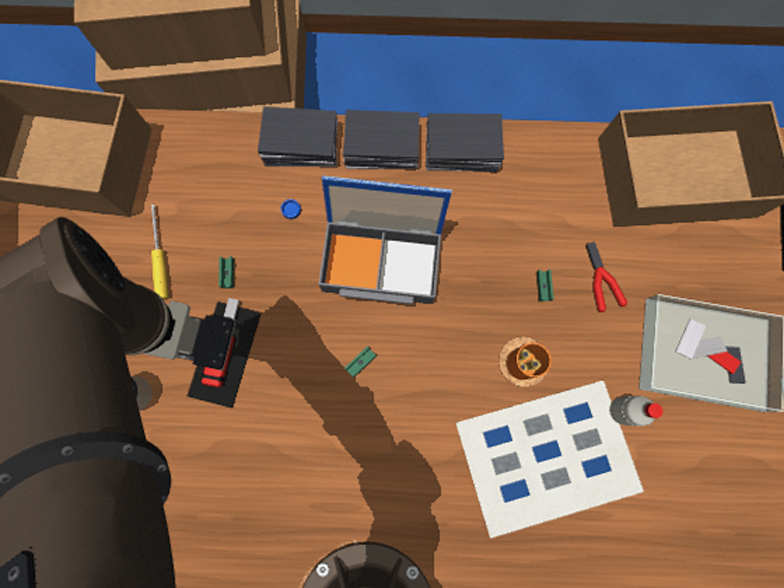

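```bash
python3 - <<'E'
from h import *
im=np.load('top6.npy',allow_pickle=True).item();W=cloud(im)
m=(W[...,2]>.055)&(W[...,2]<.068)&(abs(W[...,0]-.63)<.09)&(abs(W[...,1]+.01)<.14)
for b in blobs(m,40):
    q=(W[b][:,:2]*1000).astype(np.float32); print('rim',b.sum(),*cv2.minAreaRect(q),np.median(W[b][:,2]))
q=W[m];u=np.array([np.cos(.0838),-np.sin(.0838)]);v=np.array([-u[1],u[0]])
# front rim x along box x, as function of box y
d=q[:,:2]-np.array([.5729,-.0022]); X=d@u;Y=d@v
for y in np.arange(-.1,.11,.02):
    s=X[(abs(Y-y)<.01)&(X<.03)]; print(round(y,2),np.percentile(s,[0,10,50,90,100]).round(4) if len(s) else None)
print('Y range',np.percentile(Y,[0,1,99,100]).round(4))
c=(masks(im)['cup']==0)
h=cv2.cvtColor(im['color'],cv2.COLOR_RGB2HSV)
p=proj(im,[[.451,-.2845,.004]])[0].astype(int);print(p,h[p[1]+14,p[0]-14],im['color'][p[1]+14,p[0]-16])
m=(abs(W[...,0]-.451)<.07)&(abs(W[...,1]+.2845)<.07)&(W[...,2]<.012)&(W[...,2]>-.005)&(h[...,0]>10)&(h[...,0]<20)&(h[...,2]>200)
b=max(blobs(m,10),key=np.sum);q=(W[b][:,:2]*1000).astype(np.float32);print('coaster',b.sum(),cv2.minEnclosingCircle(q),cv2.fitEllipse(q[cv2.convexHull(q,returnPoints=False).ravel()]))
E
```

```text
rim 578 (637.3131713867188, -6.59124755859375) (220.22064208984375, 129.15403747558594) 85.2092514038086 0.06158281307182835
-0.1 [0.0002 0.0012 0.0055 0.0228 0.0282]
-0.08 [-0.      0.0005  0.0021  0.0039  0.0045]
-0.06 [0.0002 0.0006 0.0022 0.004  0.0043]
-0.04 [0.0005 0.0006 0.0019 0.0049 0.0052]
-0.02 [0.0006 0.0009 0.002  0.0038 0.0051]
0.0 [0.0005 0.0008 0.0021 0.0045 0.0053]
0.02 [0.0006 0.0011 0.0023 0.0041 0.0048]
0.04 [-0.      0.0008  0.0019  0.0037  0.0052]
0.06 [0.0003 0.0006 0.0026 0.0046 0.0049]
0.08 [0.001  0.001  0.0023 0.0043 0.0049]
0.1 [0.0004 0.0014 0.0057 0.0263 0.0298]
Y range [-0.1091 -0.1087  0.1108  0.1111]
[371 259] [ 13 146 159] [162 106  69]
coaster 135 ((444.5400695800781, -289.08154296875), 45.72121047973633) ((442.9356384277344, -289.79461669921875), (65.69145965576172, 88.64905548095703), 177.20750427246094)
```

Request:
jog_arm(moves=[[-0.01,-0.06,-0.04,0],[-0.02,-0.12,-0.04,-0.079],[-0.03,-0.18,-0.04,-0.079],[-0.04,-0.24,-0.04,-0.079],[-0.05,-0.3,-0.04,-0.079],[-0.06,-0.36,-0.04,-0.079],[-0.07,-0.42,-0.04,-0.079],[-0.08,-0.48,-0.04,-0.079],[-0.085,-0.53,-0.04,-0.079],[-0.09,-0.574,-0.04,-0.079],[-0.09,-0.574,-0.04,-0.079],[-0.09,-0.574,-0.04,-0.079],[-0.09,-0.574,-0.02,-0.079],[-0.09,-0.574,-0.02,-0.079]])

```text
clock: 17.32
position: [0.4493, -0.2827, 0.2264]
ee_rot: [-0.127, -3.136, -0.003]
force: [0.2, -0.7, -0.3]
width: 1.004
gripper_force: 0.0
```

```bash
python3 - <<'E'
from h import *
to(.451,-.2845,.036,85.2)
im=snap('wrist');W=wcloud(im);save(im,'w7.png',s=1.4)
b=(W[...,2]>.076)&(W[...,2]<.1)&(abs(W[...,0]-.45)<.05)&(abs(W[...,1]+.28)<.05)
q=(W[b][:,:2]*1000).astype(np.float32); print('rim',len(q),cv2.minEnclosingCircle(q),np.median(W[b][:,2]),cv2.minAreaRect(q))
E
```

```text
at [ 0.4493 -0.2827  0.2264] ydir 85.37 row [-0.0024 -0.0019  0.1904] spin 0.0031
rim 962 ((450.0395202636719, -285.1805419921875), 31.01697540283203) 0.08784381031932978 ((449.5548400878906, -285.2513732910156), (60.54705810546875, 61.070762634277344), 14.646330833435059)
```

View pics/w7.png

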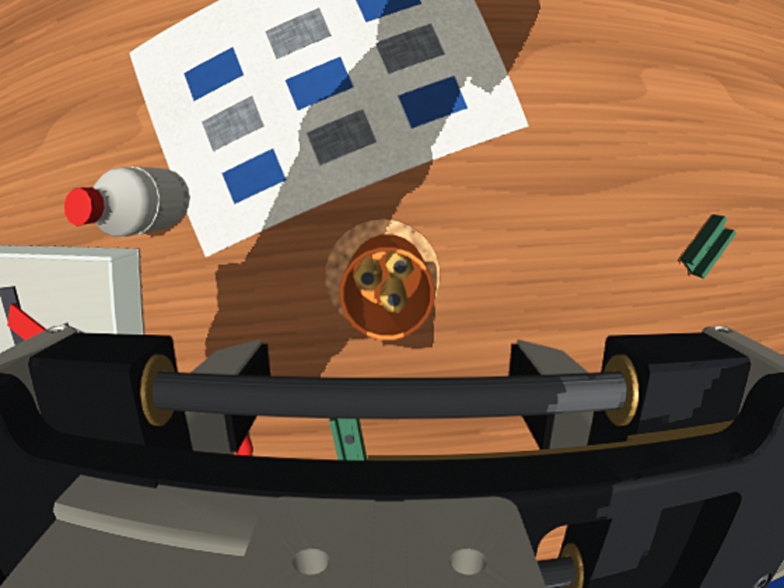

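Request:
jog_arm(moves=[[-0.001,-0.002,0.05,0.003],[-0.001,-0.002,0.1,0.003],[-0.001,-0.002,0.14,0.003],[-0.001,-0.002,0.17,0.003],[-0.001,-0.002,0.185,0.003],[-0.001,-0.002,0.19,0.003],[-0.001,-0.002,0.19,0.003],[-0.001,-0.002,0.19,0.003]])

```text
clock: 18.38
position: [0.4512, -0.2872, 0.0388]
ee_rot: [0.135, 3.137, -0.001]
force: [-0.4, -0.2, 0.7]
width: 0.998
gripper_force: 0.0
```

Request:
jog_arm(moves=[[0,0,0,0],[0,0,0,0],[0,0,0,0],[0,0,0,0],[0,0,0,0],[0,0,0,0]], hand=0.04, newtons=15)

```text
clock: 19.12
position: [0.4505, -0.2866, 0.0378]
ee_rot: [-0.135, -3.139, -0.001]
force: [0.1, 1.7, 4.1]
width: 0.676
gripper_force: 15.0
```

Request:
jog_arm(moves=[[0,0,-0.01,0],[0,0,-0.03,0],[0,0,-0.06,0],[0,0,-0.09,0],[0,0,-0.11,0],[0,0,-0.11,0],[0,0,-0.11,0]])

```text
clock: 20.0
position: [0.45, -0.2867, 0.147]
ee_rot: [-0.135, -3.138, -0.001]
force: [-0.7, 0.8, -3.9]
width: 0.676
gripper_force: 15.0
```

```bash
cat >> h.py <<'E'
u=np.array([np.cos(.0838),-np.sin(.0838),0]);v=np.array([-u[1],u[0],0]);W0=np.array([.5731,-.0022,0])
def box(x,y,z): return W0+u*x+v*y+np.array([0,0,z])   # x from front wall outer face, y box, z height
E
python3 - <<'E'
from h import *
o=arm.observe();print(o['width']*91.8,o['force'],o['gripper_force'])
for n in('top','side'):
    im=snap(n);rep(im,['green']); W=cloud(im)
    if n=='side': b=masks(im)['cup']&(abs(W[...,1]+.28)<.06);print(np.percentile(W[b],[2,50,98],axis=0).round(3))
im=snap('wrist');W=wcloud(im)
b=(W[...,2]>.18)&(W[...,2]<.21)&(abs(W[...,0]-.45)<.04)&(abs(W[...,1]+.285)<.04)&masks(im)['cup']
q=(W[b][:,:2]*1000).astype(np.float32); print('rim',len(q),cv2.minEnclosingCircle(q),np.percentile(W[b][:,2],[50,90,99]))
print(to(*box(-.06,.052,.110),85.2))
E
```

```text
62.07599049647366 [-0.70330169  0.82049034 -3.9105756 ] 14.999548327177763
green px 161.0 194.0 181 med [0.613 0.299 0.013] zt 0.0201 rect [613. 297.] [58. 22.] 4.6
green px 389.0 204.0 185 med [ 0.603 -0.336  0.015] zt 0.022 rect [ 605. -333.] [57. 25.] 4.1
green px 257.0 258.0 171 med [0.445 0.024 0.008] zt 0.0212 rect [445.  25.] [22. 56.] 44.5
green px 279.0 158.0 92 med [ 0.604 -0.323  0.015] zt 0.0223 rect [ 605. -329.] [31. 55.] 85.7
green px 314.0 223.0 121 med [0.443 0.031 0.015] zt 0.022 rect [443.  31.] [25. 62.] 46.8
green px 242.0 279.0 198 med [0.612 0.309 0.015] zt 0.0219 rect [613. 303.] [58. 28.] 7.6Traceback (most recent call last):
  File "<stdin>", line 5, in <module>
    return _quantile_unchecked(
        a, q, axis, out, overwrite_input, method, keepdims, weights)
    return _ureduce(a,
                    func=_quantile_ureduce_func,
    ...<5 lines>...
                    overwrite_input=overwrite_input,
                    method=method)
    r = func(a, **kwargs)
    result = _quantile(arr,
                       quantiles=q,
    ...<2 lines>...
                       out=out,
                       weights=wgt)
    slices_having_nans = np.isnan(arr[-1, ...])
                                  ~~~^^^^^^^^^
IndexError: index -1 is out of bounds for axis 0 with size 0
```

Request:
jog_arm(moves=[[0,0,0.03,0],[0,0,0.06,0],[0,0,0.085,0],[0,0,0.1,0],[0,0,0.107,0],[0,0,0.11,0],[0,0,0.11,0],[0,0,0.11,0]])

```text
clock: 21.1
position: [0.4509, -0.2871, 0.0383]
ee_rot: [0.135, 3.138, -0.001]
force: [0.5, 0.4, -3.8]
width: 0.674
gripper_force: 15.0
```

Request:
jog_arm(moves=[[0,0,0,0],[0,0,0,0],[0,0,0,0],[0,0,-0.01,0],[0,0,-0.03,0],[0,0,-0.045,0],[0,0,-0.048,0],[0,0,-0.048,0],[0,0,-0.048,0]], hand=0.08)

```text
clock: 22.22
position: [0.4502, -0.2867, 0.0852]
ee_rot: [-0.135, -3.138, -0.001]
force: [0.3, -0.3, -0.3]
width: 0.872
gripper_force: 0.0
```

```bash
python3 - <<'E'
from h import *
o=arm.observe();print(o['position'],o['force'])
im=snap('top');W=cloud(im)
b=(W[...,2]>.078)&(W[...,2]<.093)&(abs(W[...,0]-.45)<.034)&(abs(W[...,1]+.285)<.034);q=(W[b][:,:2]*1000).astype(np.float32);print('rim top',len(q),cv2.minEnclosingCircle(q),np.median(W[b][:,2]))
im=snap('wrist');W=wcloud(im)
b=(W[...,2]>.075)&(W[...,2]<.095)&(abs(W[...,0]-.45)<.034)&(abs(W[...,1]+.285)<.034)&masks(im)['cup']
q=(W[b][:,:2]*1000).astype(np.float32); print('rim',len(q),cv2.minAreaRect(q) if len(q) else 0,np.median(W[b][:,2]))
E
```

```text
[ 0.45019051 -0.28666501  0.08521911] [ 0.29100874 -0.29622937 -0.32146332]
rim top 38 ((451.5785217285156, -286.9067687988281), 30.958396911621094) 0.08868354833474618
rim 2718 ((449.2236633300781, -288.9335632324219), (57.84882354736328, 60.739044189453125), 66.36265563964844) 0.08564383468901396
```

Request:
jog_arm(moves=[[0,0,0,0],[0,0,0,0],[0,0,0,0],[0,0,0,0],[0,0,-0.01,0],[0,0,-0.03,0],[0,0,-0.055,0],[0,0,-0.075,0],[0,0,-0.085,0],[0,0,-0.085,0],[0,0,-0.085,0]], hand=0.04, newtons=20)

```text
clock: 23.7
position: [0.4501, -0.2865, 0.17]
ee_rot: [-0.135, -3.138, -0.001]
force: [0.5, -0.6, -3.5]
width: 0.672
gripper_force: 20.0
```

```bash
python3 - <<'E'
from h import *
o=arm.observe();print(o['position'],o['force'],o['width']*91.8)
to(*box(-.06,.052,.17),85.2)
im=snap('side');save(im,'s8.png',(250,70,430,210),4.4)
E
```

```text
[ 0.45008223 -0.28654186  0.17001228] [ 0.48135849 -0.57522959 -3.54738152] 61.70326964567342
at [ 0.4501 -0.2865  0.17  ] ydir 85.08 row [-3.810e-02  3.457e-01  2.000e-04] spin -0.0021
```

View pics/s8.png

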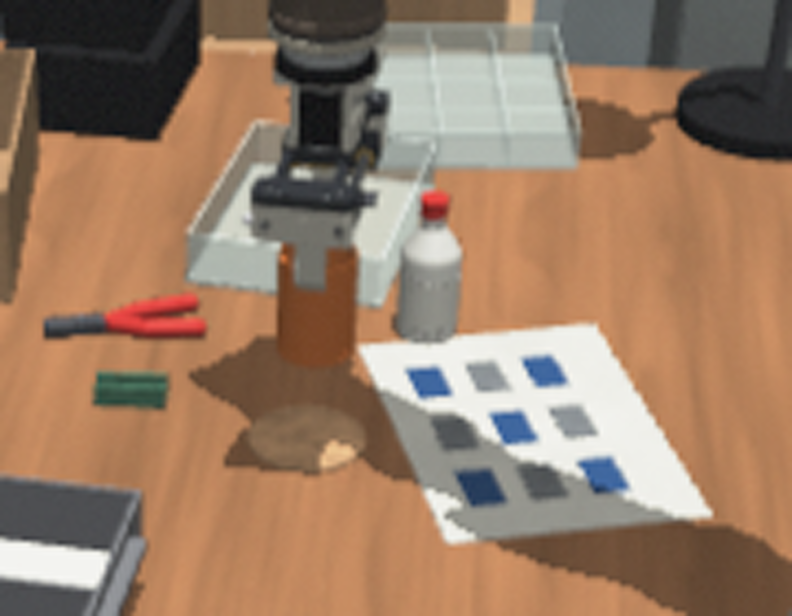

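Request:
jog_arm(moves=[[-0.002,0.02,0,0],[-0.005,0.05,0,0],[-0.01,0.09,0,0],[-0.015,0.13,0,0],[-0.019,0.17,0,0],[-0.023,0.21,0,0],[-0.027,0.25,0,0],[-0.031,0.285,0,0],[-0.034,0.31,0,0],[-0.036,0.33,0,0],[-0.038,0.342,0,-0.002],[-0.038,0.346,0.005,-0.002],[-0.038,0.346,0.015,-0.002],[-0.038,0.346,0.025,-0.002],[-0.038,0.346,0.034,-0.002],[-0.038,0.346,0.038,-0.002],[-0.038,0.346,0.038,-0.002]])

```text
clock: 25.88
position: [0.5179, 0.0544, 0.1324]
ee_rot: [-0.132, -3.138, 0.0]
force: [0.1, 0.1, -3.0]
width: 0.669
gripper_force: 20.0
```

```bash
cat >> h.py <<'E'
def cuptilt(im,show=True):
    "cup points in box frame relative to pivot; tilt from the outline in the side view"
    W=cloud(im);P=np.array(arm.observe()['position'])-[0,0,.004]
    h=cv2.cvtColor(im['color'],cv2.COLOR_RGB2HSV);m=(h[...,0]>5)&(h[...,0]<14)&(h[...,1]>190)&(np.linalg.norm(np.nan_to_num(W,nan=9)-P,axis=-1)<.1)
    q=W[m]-P;x=q@u;y=q@v;z=q[:,2]
    (c,s,a)=cv2.minAreaRect((np.stack([x,z],1)*1000).astype(np.float32)); print('cup n',m.sum(),'y',np.percentile(y,[2,98]).round(3),'xz rect',np.round(c,1),np.round(s,1),round(a,1))
E
python3 - <<'E'
from h import *
o=arm.observe();p=np.array(o['position']);print(p,o['force'],'box',((p-W0)@u).round(4),((p-W0)@v).round(4))
cuptilt(snap('side'))
a=[66]*5+[60,54,50,46,45,45];th=[0,15,30,45,60,75,90,100,110,118,125]
for t,A in zip(th,a):
    c,s=np.cos(np.radians(t)),np.sin(np.radians(t));print(t,'x',round(-31*c+A*s,1),'tcp z',round(62+31*s+A*c+3.75,1))
E
```

```text
[0.51791276 0.05439351 0.13243656] [ 0.11800299  0.12591824 -2.99207348] box -0.0597 0.0518Traceback (most recent call last):
  File "<stdin>", line 3, in <module>
  File "h.py", line 57, in cuptilt
    (c,s,a)=cv2.minAreaRect((np.stack([x,z],1)*1000).astype(np.float32)); print('cup n',m.sum(),'y',np.percentile(y,[2,98]).round(3),'xz rect',np.round(c,1),np.round(s,1),round(a,1))
                                                                                                    ~~~~~~~~~~~~~^^^^^^^^^^
    return _quantile_unchecked(
        a, q, axis, out, overwrite_input, method, keepdims, weights)
    return _ureduce(a,
                    func=_quantile_ureduce_func,
    ...<5 lines>...
                    overwrite_input=overwrite_input,
                    method=method)
    r = func(a, **kwargs)
    result = _quantile(arr,
                       quantiles=q,
    ...<2 lines>...
                       out=out,
                       weights=wgt)
    slices_having_nans = np.isnan(arr[-1, ...])
                                  ~~~^^^^^^^^^
IndexError: index -1 is out of bounds for axis 0 with size 0
```

```bash
python3 - <<'E'
from h import *
im=snap('side');P=np.array(arm.observe()['position'])
h=cv2.cvtColor(im['color'],cv2.COLOR_RGB2HSV);W=cloud(im)
for dz in (-.03,-.05,-.07):
    p=proj(im,[P+[0,.031,dz]])[0].astype(int);print(p,h[p[1],p[0]],W[p[1],p[0]].round(3))
print(h[205,290],im['color'][205,290])
a=[66]*5+[60,54,50,46,45,45];th=[0,15,30,45,60,75,90,100,110,118,125]
for t,A in zip(th,a):
    c,s=np.cos(np.radians(t)),np.sin(np.radians(t));print(t,'x',round(-31*c+A*s,1),'tcp z',round(62+31*s+A*c+3.75,1))
E
```

```text
[286 208] [ 11 171 124] [0.521 0.083 0.101]
[286 213] [ 11 171 124] [0.521 0.081 0.081]
[286 218] [ 11 167 125] [0.521 0.087 0.067]
[ 11 173 124] [124  71  40]
0 x -31.0 tcp z 131.8
15 x -12.9 tcp z 137.5
30 x 6.2 tcp z 138.4
45 x 24.7 tcp z 134.3
60 x 41.7 tcp z 125.6
75 x 49.9 tcp z 111.2
90 x 54.0 tcp z 96.8
100 x 54.6 tcp z 87.6
110 x 53.8 tcp z 79.1
118 x 54.3 tcp z 72.0
125 x 54.6 tcp z 65.3
```

Request:
jog_arm(moves=[[-0.015,0,0,0],[-0.025,0,0,0],[-0.03,0,0,0],[-0.036,0,-0.002,0],[-0.042,0,-0.004,0],[-0.048,0,-0.0055,0],[-0.054,0,-0.006,0],[-0.06,0,-0.0065,0],[-0.066,0,-0.0065,0],[-0.072,0,-0.0055,0],[-0.072,0,-0.0055,0]])

```text
clock: 27.35
position: [0.5903, 0.0484, 0.1381]
ee_rot: [0.132, 3.139, -0.0]
force: [-2.0, -0.1, -1.4]
width: 0.661
gripper_force: 19.9
```

```bash
sed -i 's/h\[...,1\]>190)&(np.linalg/h[...,1]>150)\&(np.linalg/' h.py; python3 - <<'E'
from h import *
o=arm.observe();p=np.array(o['position']);print(p,o['force'],o['width']*91.8,'box',((p-W0)@u).round(4),((p-W0)@v).round(4))
im=snap('side');cuptilt(im);save(im,'s9.png',(195,102,355,242),5)
E
```

```text
[0.5902663  0.04836387 0.13809938] [-1.99928198 -0.07737611 -1.38181186] 60.661139103216215 box 0.0129 0.0518
cup n 484 y [-0.009  0.032] xz rect [ -6.2 -40.6] [ 86.1 112. ] 54.0
```

View pics/s9.png

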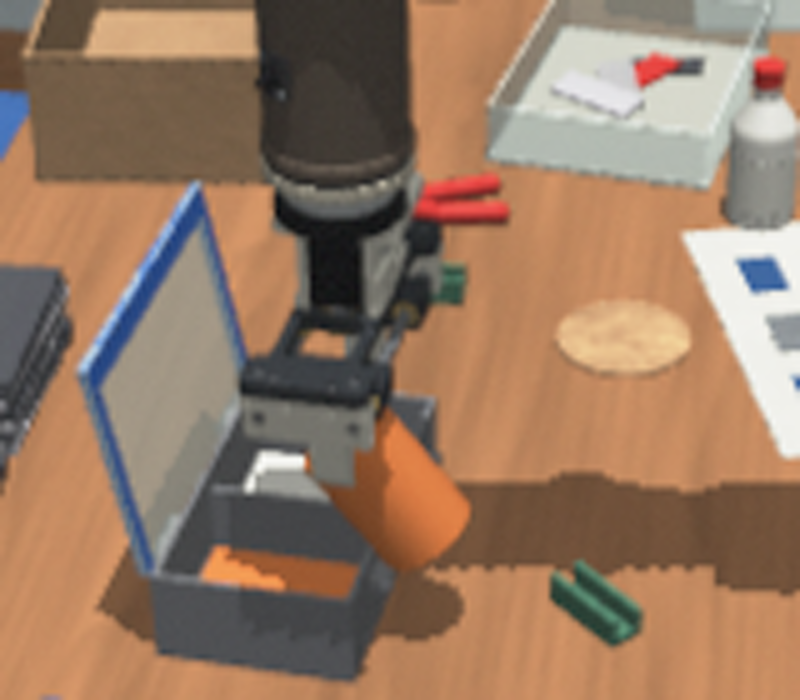

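```bash
cat >> h.py <<'E'
from scipy.optimize import least_squares
def cupfit(im,t0):
    W=cloud(im);P=np.array(arm.observe()['position'])-[0,0,.004]
    h=cv2.cvtColor(im['color'],cv2.COLOR_RGB2HSV);m=(h[...,0]>5)&(h[...,0]<14)&(h[...,1]>150)&(np.linalg.norm(np.nan_to_num(W,nan=9)-P,axis=-1)<.1)
    q=W[m]-P;q=np.stack([q@u,q@v,q[:,2]],1)*1000
    def res(k,q=q):
        e1=np.array([np.cos(k[0]),-np.sin(k[0])]);a=q[:,[0,2]]@e1-k[1];return np.hypot(a,q[:,1]-k[2])-31
    # keep points near the expected cup
    k=np.array([np.radians(t0),0,0])
    for w in (12,6,4):
        s=q[abs(res(k))<w]; k=least_squares(lambda k:res(k,s),k,loss='soft_l1').x
    e2=np.array([np.sin(k[0]),np.cos(k[0])]);s=q[abs(res(k))<4];e=s[:,[0,2]]@e2
    print('tilt',np.degrees(k[0]).round(1),'axis off',k[1].round(1),'y',k[2].round(1),'along',np.percentile(e,[1,99]).round(1),'n',len(s),'rms',np.std(res(k,s)).round(2))
E
python3 - <<'E'
from h import *
cupfit(snap('side'),38)
E
```

```text
tilt 35.6 axis off -2.0 y -3.4 along [-77.7   4.8] n 406 rms 1.87
```

Request:
jog_arm(moves=[[-0.006,0,0.0015,0],[-0.012,0,0.0035,0],[-0.018,0,0.006,0],[-0.024,0,0.009,0],[-0.03,0,0.0125,0],[-0.033,0,0.018,0],[-0.036,0,0.023,0],[-0.038,0,0.028,0],[-0.039,0,0.032,0],[-0.04,0,0.037,0],[-0.042,0,0.041,0],[-0.042,0,0.041,0]])

```text
clock: 28.95
position: [0.632, 0.045, 0.0971]
ee_rot: [0.132, 3.138, 0.0]
force: [2.1, 0.5, 2.7]
width: 0.655
gripper_force: 20.0
```

```bash
python3 - <<'E'
from h import *
o=arm.observe();p=np.array(o['position']);print(p,o['force'],o['width']*91.8,'box',((p-W0)@u).round(4),((p-W0)@v).round(4))
cupfit(snap('side'),88)
E
```

```text
[0.63198619 0.04504876 0.09705137] [2.12652125 0.50126401 2.69717085] 60.099015022038124 box 0.0547 0.052
tilt 90.1 axis off -1.8 y -1.0 along [-83.2 -12.8] n 285 rms 1.87
```

Request:
jog_arm(moves=[[0,0,0.005,0],[0,0,0.01,0],[0,0,0.015,0],[0,0,0.02,0],[0,0,0.025,0],[0,0,0.025,0],[0,0,0.025,0],[0,0,0.025,0]])

```text
clock: 30.0
position: [0.6319, 0.045, 0.0721]
ee_rot: [0.132, 3.138, -0.0]
force: [5.2, -0.4, 3.7]
width: 0.653
gripper_force: 20.0
```

```bash
python3 - <<'E'
from h import *
o=arm.observe();p=np.array(o['position']);print(p,o['force'],o['width']*91.8,'box',((p-W0)@u).round(4),((p-W0)@v).round(4))
im=snap('side');cupfit(im,115);save(im,'s10.png',(195,102,355,242),5)
E
```

```text
[0.6319075  0.04495036 0.07208989] [ 5.19348006 -0.41179963  3.72834489] 59.9539932834513 box 0.0547 0.0519
tilt 117.4 axis off -3.3 y -0.2 along [-83.2  -9.3] n 264 rms 1.89
```

View pics/s10.png

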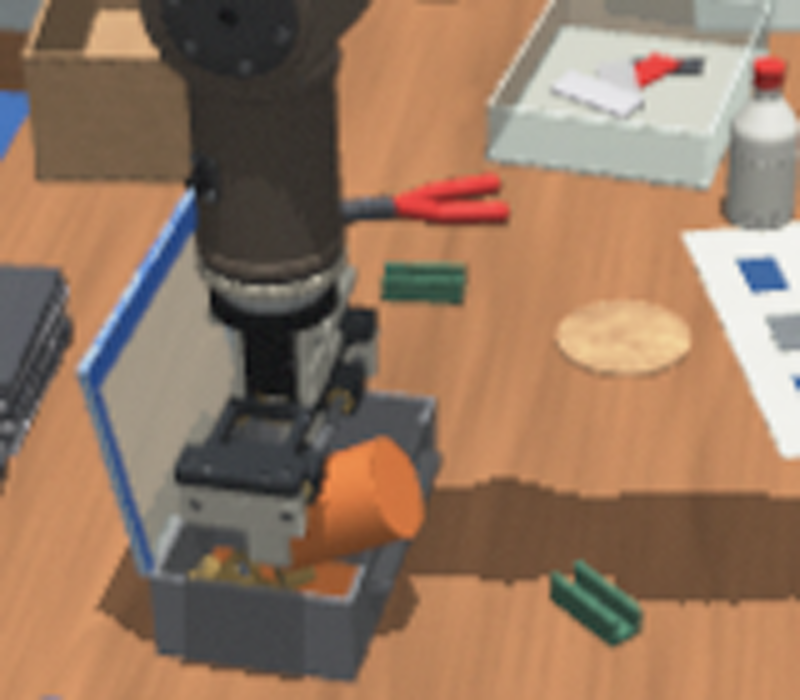

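Request:
jog_arm(moves=[[0,0,0.004,0],[0,0,0.006,0],[0,0,0.006,0],[0,0,0.001,0],[0,0,0.006,0],[0,0,0.001,0],[0,0,0.006,0],[0,0,0.006,0],[0,0,-0.01,0],[0,0,-0.04,0],[0,0,-0.06,0],[0,0,-0.065,0],[0,0,-0.065,0],[0,0,-0.065,0]])

```text
clock: 31.8
position: [0.631, 0.045, 0.1364]
ee_rot: [-0.132, -3.137, 0.0]
force: [-0.5, -0.2, -1.8]
width: 0.66
gripper_force: 20.0
```

```bash
python3 - <<'E'
from h import *
o=arm.observe();p=np.array(o['position']);print(p,o['force'],o['width']*91.8,'box',((p-W0)@u).round(4),((p-W0)@v).round(4))
im=snap('side');cupfit(im,115);save(im,'s11.png',(195,112,355,232),5)
E
```

```text
[0.63103871 0.04504725 0.13638931] [-0.45916313 -0.23243814 -1.77308225] 60.55654219899511 box 0.0538 0.0519
tilt 119.3 axis off -8.8 y 0.3 along [-82.6  -8.2] n 277 rms 1.98
```

View pics/s11.png

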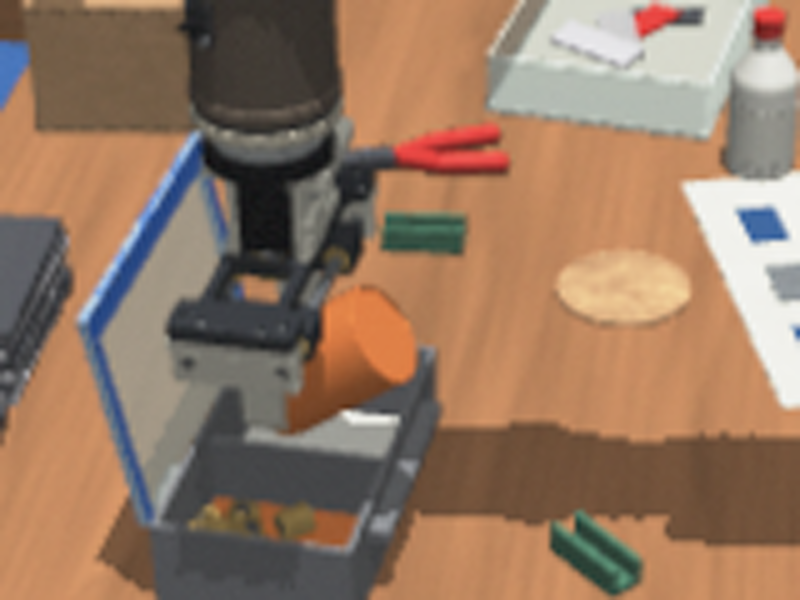

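Request:
jog_arm(moves=[[0.01,0,0,0],[0.03,0,0,0],[0.055,0,0,0],[0.08,0,0,0],[0.105,0,0,0],[0.125,0,0,0],[0.135,0,0,0],[0.135,0,0,0]])

```text
clock: 32.85
position: [0.4967, 0.0565, 0.1373]
ee_rot: [-0.131, -3.139, -0.0]
force: [-0.5, -0.2, -1.9]
width: 0.649
gripper_force: 20.0
```

Request:
jog_arm(moves=[[0,0,0,0],[0,0,0,0],[0,0,0,0]], newtons=6)

```text
clock: 33.22
position: [0.4974, 0.0562, 0.1371]
ee_rot: [-0.132, -3.139, 0.0]
force: [0.2, -0.7, -0.7]
width: 0.657
gripper_force: 6.0
```

```bash
python3 - <<'E'
from h import *
o=arm.observe();p=np.array(o['position']);print(p,o['force'],o['width']*91.8,'box',((p-W0)@u).round(4),((p-W0)@v).round(4))
im=snap('side');cupfit(im,115);cupfit(im,60);cupfit(im,20)
E
```

```text
[0.49742217 0.05622431 0.13712401] [ 0.17807714 -0.69473176 -0.74720435] 60.281257047641965 box -0.0803 0.0519
tilt 131.0 axis off 23.7 y -0.6 along [-57.2   1.3] n 136 rms 2.15
tilt 60.1 axis off -4.1 y -0.4 along [-74.9  -9.3] n 316 rms 1.89
tilt 60.1 axis off -4.1 y -0.4 along [-74.9  -9.3] n 316 rms 1.89
```

Request:
jog_arm(moves=[[0,0,0,0],[0,0,0,0],[0,0,0,0]], newtons=4)

```text
clock: 33.65
position: [0.4971, 0.0563, 0.1372]
ee_rot: [-0.132, -3.139, -0.0]
force: [-0.0, 1.1, -2.0]
width: 0.659
gripper_force: 4.0
```

```bash
python3 - <<'E'
from h import *
o=arm.observe();print(o['force'],o['width']*91.8)
im=snap('side');cupfit(im,50);cupfit(im,20)
E
```

```text
[-0.00246853  1.12108712 -2.00116997] 60.47185999313712
tilt 48.7 axis off 12.8 y -1.5 along [-48.9  15.7] n 121 rms 2.23
tilt -16.8 axis off 1.2 y -0.3 along [-78.3   9.3] n 389 rms 1.82
```

Request:
jog_arm(moves=[[0,0,0,0],[0,0,0,0],[0,0,0,0],[0,0,0,0]])

```text
clock: 34.2
position: [0.4971, 0.0563, 0.1372]
ee_rot: [-0.132, -3.139, 0.0]
force: [0.1, -0.7, -1.9]
width: 0.655
gripper_force: 4.0
```

```bash
python3 - <<'E'
from h import *
o=arm.observe();print(o['force'],o['width']*91.8)
im=snap('side');cupfit(im,10);cupfit(im,-15)
im=snap('top');W=cloud(im);P=np.array(o['position'])
to(.4502,-.2868,.17,85.1);rep(im,['green'])
h=cv2.cvtColor(im['color'],cv2.COLOR_RGB2HSV);q=(W[...,2]<.012)&(W[...,2]>.0015)&(abs(W[...,0]-.45)<.07)&(abs(W[...,1]+.285)<.07)
b=max(blobs(q,50),key=np.sum);q=(W[b][:,:2]*1000).astype(np.float32);print('coaster',b.sum(),cv2.minEnclosingCircle(q),cv2.minAreaRect(q),np.mean(q,0),np.median(W[b][:,2]))
E
```

```text
[ 0.05771255 -0.65414153 -1.91057474] 60.15789310658842
tilt -16.7 axis off 1.5 y -0.5 along [-75.9   8.1] n 386 rms 1.73
tilt -16.7 axis off 1.5 y -0.5 along [-75.9   8.1] n 386 rms 1.73
at [0.4971 0.0563 0.1372] ydir 85.2 row [ 0.018  -0.3459 -0.0328] spin 0.0017
green px 161.0 194.0 183 med [0.613 0.299 0.012] zt 0.0201 rect [613. 297.] [56. 23.] 3.9
green px 389.0 204.0 183 med [ 0.603 -0.337  0.015] zt 0.0217 rect [ 606. -332.] [58. 24.] 2.7
green px 262.0 255.0 86 med [0.456 0.014 0.008] zt 0.0209 rect [452.  17.] [21. 34.] 46.6
coaster 1185 ((465.96466064453125, -289.9856262207031), 78.97531127929688) ((456.93817138671875, -292.17388916015625), (116.27332305908203, 130.3128662109375), 5.435852527618408) [ 457.0434  -292.50143] 0.0042708232432282014
```

Request:
jog_arm(moves=[[0,0,0,0],[0,0,-0.01,0],[0.005,-0.02,-0.03,0],[0.01,-0.05,-0.033,0],[0.015,-0.09,-0.033,0],[0.02,-0.13,-0.033,0],[0.025,-0.17,-0.033,0],[0.03,-0.21,-0.033,0],[0.033,-0.25,-0.033,0],[0.036,-0.285,-0.033,0],[0.038,-0.315,-0.033,0],[0.04,-0.335,-0.033,0.001],[0.041,-0.344,-0.033,0.002],[0.041,-0.346,-0.033,0.002],[0.041,-0.346,-0.01,0.002],[0.041,-0.346,0.015,0.002],[0.041,-0.346,0.035,0.002],[0.041,-0.346,0.04,0.002],[0.041,-0.346,0.04,0.002]], newtons=12)

```text
clock: 36.67
position: [0.4276, -0.2845, 0.0974]
ee_rot: [-0.134, -3.139, -0.001]
force: [-1.0, 0.4, -1.7]
width: 0.655
gripper_force: 12.0
```

```bash
python3 - <<'E'
from h import *
o=arm.observe();print(o['force'],o['width']*91.8)
im=snap('side');cupfit(im,-15)
to(.4502,-.2868,.085,85.1)
W=cloud(im)
h=cv2.cvtColor(im['color'],cv2.COLOR_RGB2HSV)
m=(h[...,0]>8)&(h[...,0]<20)&(h[...,2]>150)&(h[...,1]<135)&(abs(W[...,0]-.45)<.08)&(abs(W[...,1]+.285)<.08)&(W[...,2]<.015)
bb=blobs(m,30)
for b in bb: q=(W[b][:,:2]*1000).astype(np.float32);print('coaster?',b.sum(),cv2.minEnclosingCircle(q),np.median(W[b][:,2]),np.median(h[b],0))
E
```

```text
[-1.02486616  0.38012247 -1.67149233] 60.136262414438995
tilt -15.7 axis off 1.4 y -0.5 along [-76.8   5.6] n 245 rms 1.93
at [ 0.4278 -0.2848  0.0978] ydir 85.11 row [-0.0225 -0.0001  0.0128] spin 0.0002
coaster? 410 ((449.37042236328125, -281.46038818359375), 107.79551696777344) 0.0018065256184985033 [ 13. 129. 189.]
```

Request:
jog_arm(moves=[[0,0,0.004,0],[0,0,0.008,0],[-0.003,0,0.0085,0],[-0.006,0,0.009,0],[-0.009,0,0.0095,0],[-0.012,0,0.0105,0],[-0.015,0,0.0112,0],[-0.018,0,0.012,0],[-0.021,0,0.013,0],[-0.0225,0,0.0135,0],[-0.0225,0,0.0135,0],[-0.0225,0,0.0135,0]], newtons=6)

```text
clock: 38.22
position: [0.4494, -0.2868, 0.0835]
ee_rot: [-0.135, -3.138, -0.001]
force: [1.5, 1.0, 0.2]
width: 0.657
gripper_force: 6.0
```

```bash
python3 - <<'E'
from h import *
o=arm.observe();print(o['position'],o['force'],o['width']*91.8)
im=snap('side');cupfit(im,-3)
E
```

```text
[ 0.44942099 -0.28676291  0.08354492] [1.54766076 1.02836567 0.19638747] 60.32785239699776
tilt 0.0 axis off 2.1 y -1.0 along [-69.3  11.9] n 249 rms 2.01
```

Tilt is 0°, so the cup is standing on the coaster. Releasing and checking from above.

Request:
jog_arm(moves=[[0,0,0,0],[0,0,0,0],[0,0,0,0],[0,0,-0.01,0],[0,0,-0.04,0],[0,0,-0.09,0],[0.0,0,-0.14,0],[0.0,0,-0.16,0],[0.0,0,-0.16,0]], hand=0.085)

```text
clock: 39.4
position: [0.4504, -0.2875, 0.2457]
ee_rot: [0.135, 3.135, -0.002]
force: [-0.2, -0.4, -0.9]
width: 0.927
gripper_force: 0.0
```

```bash
python3 - <<'E'
from h import *
im=snap('wrist');W=wcloud(im);c=im['color'];p=W
b=(W[...,2]>.076)&(W[...,2]<.1)&(abs(W[...,0]-.45)<.05)&(abs(W[...,1]+.28)<.05)
q=(W[b][:,:2]*1000).astype(np.float32); print('rim',len(q),cv2.minEnclosingCircle(q),np.median(W[b][:,2]))
b=(np.hypot(W[...,0]-.45,W[...,1]+.286)<.026)&(W[...,2]<.07);print('inside z',np.percentile(W[b][:,2],[1,50,99]).round(3),b.sum())
save(im,'w12.png',(180,120,380,270),3)
wr=im
im=snap('top');W=cloud(im);rep(im,['green','red']);save(im,'t12.png',(210,110,330,230),4)
a=cv2.imread('pics/w12.png');t=cv2.imread('pics/t12.png');t=cv2.resize(t,(450,450));a=cv2.resize(a,(350,450*350//450));o=np.zeros((450,800,3),np.uint8);o[:,:450]=t;o[:a.shape[0],450:]=a;cv2.imwrite('pics/combo.png',o)
o=arm.observe();print(o['position'],o['force'])
E
```

```text
rim 868 ((454.4910888671875, -288.5062561035156), 30.9633731842041) 0.08793800565784296
inside z [0.005 0.008 0.065] 1131
green px 161.0 194.0 178 med [0.613 0.3   0.013] zt 0.0205 rect [613. 296.] [57. 23.] 5.3
green px 389.0 204.0 185 med [ 0.603 -0.336  0.015] zt 0.0221 rect [ 605. -333.] [58. 25.] 2.9
green px 257.0 258.0 173 med [0.445 0.024 0.008] zt 0.0212 rect [445.  25.] [22. 56.] 44.5
red px 430.0 202.0 186 med [ 0.615 -0.442  0.016] zt 0.019 rect [ 568. -361.] [ 57. 246.] 28.0
red px 155.0 250.0 194 med [0.459 0.299 0.027] zt 0.0295 rect [450. 295.] [36. 77.] 81.2
[ 0.44938777 -0.28661458  0.24332663] [-0.15403571  0.85917907  0.24678164]
```

View pics/combo.png

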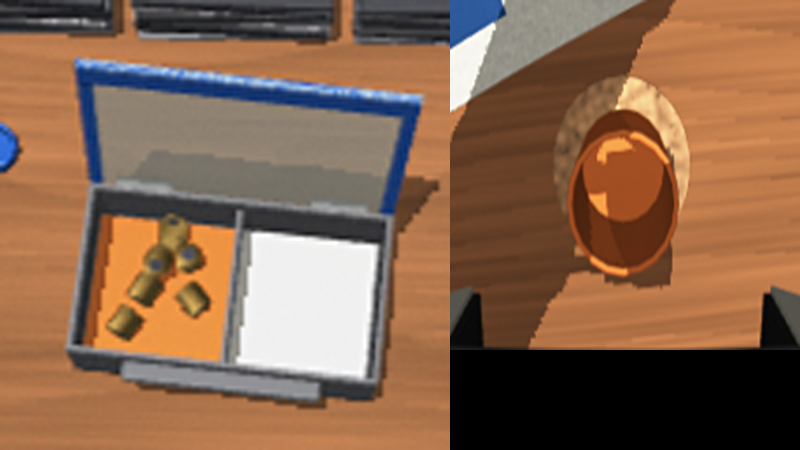

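```bash
cat >> h.py <<'E'
def wb(name='green',near=None,rad=.07,zmin=.012):
    im=snap('wrist');W=wcloud(im);m=masks(im)[name]&(W[...,2]>zmin)&(W[...,2]<.05)
    if near is not None: m&=np.hypot(W[...,0]-near[0],W[...,1]-near[1])<rad
    q=W[m]; 
    if len(q)<10: print('none',len(q));return
    (c,s,a)=cv2.minAreaRect((q[:,:2]*1000).astype(np.float32)); L=a if s[0]>s[1] else a+90
    print('wrist',name,len(q),np.round(c,1),np.round(s,1),'long axis',round(L,1),'ydir',round(L+90,1),'z',np.percentile(q[:,2],[50,95]).round(4))
E
python3 - <<'E'
from h import *
to(.59,-.333,.15,92.9); wb(near=(.605,-.333))
im=snap('wrist');W=wcloud(im);z=cv2.medianBlur(np.nan_to_num(W[...,2],nan=9).astype(np.float32),5)
d=np.hypot(W[...,0]-.454,W[...,1]+.288);m=(d<.065)&(z>.0025)&(z<.008);b=max(blobs(m,50),key=np.sum);q=(W[b][:,:2]*1000).astype(np.float32)
print(len(q),cv2.minEnclosingCircle(q),cv2.minAreaRect(q))
np.save('w13.npy',im,allow_pickle=True)
E
```

```text
at [ 0.4494 -0.2866  0.2433] ydir 85.09 row [-0.1441 -0.0342  0.0933] spin -0.1364
wrist green 217 [ 605.9 -332.4] [43.6 23.8] long axis 3.1 ydir 93.1 z [0.0194 0.0211]
1620 ((454.76422119140625, -289.78839111328125), 47.993839263916016) ((444.3623352050781, -289.32855224609375), (94.84767150878906, 74.666748046875), 86.78872680664062)
```

Request:
jog_arm(moves=[[-0.04,-0.01,0.02,-0.05],[-0.08,-0.02,0.04,-0.1],[-0.12,-0.03,0.06,-0.137],[-0.159,-0.033,0.08,-0.137],[-0.159,-0.033,0.093,-0.137],[-0.159,-0.033,0.093,-0.137],[-0.159,-0.033,0.093,-0.137]], hand=0.05)

```text
clock: 40.48
position: [0.6043, -0.3339, 0.1512]
ee_rot: [0.079, -3.14, 0.0]
force: [-1.8, -0.1, -0.3]
width: 0.546
gripper_force: 0.0
```

```bash
python3 - <<'E'
from h import *
wb(near=(.605,-.333)); to(.6055,-.3325,.018,93.0)
E
```

```text
wrist green 724 [ 605.2 -333.3] [59.5 22.8] long axis 3.3 ydir 93.3 z [0.0194 0.0206]
at [ 0.6047 -0.334   0.1517] ydir 92.87 row [-0.0008  0.0015  0.1337] spin -0.0022
```

Request:
jog_arm(moves=[[0,0.0005,0.05,-0.004],[0,0.0005,0.09,-0.004],[0,0.0005,0.12,-0.004],[0,0.0005,0.134,-0.004],[0,0.0005,0.134,-0.004],[0,0.0005,0.134,-0.004]])

```text
clock: 41.28
position: [0.6061, -0.3336, 0.0185]
ee_rot: [-0.086, 3.138, -0.002]
force: [0.6, 0.2, 0.3]
width: 0.545
gripper_force: 0.0
```

Request:
jog_arm(moves=[[0,0,0,0],[0,0,0,0],[0,0,0,0],[0,0,0,0],[0,0,-0.02,0],[0,0,-0.06,0],[0,0,-0.11,0],[0,0,-0.13,0],[0,0,-0.13,0]], hand=0.01, newtons=20)

```text
clock: 42.4
position: [0.6061, -0.3334, 0.1488]
ee_rot: [-0.087, 3.137, -0.002]
force: [-0.5, -0.1, -1.6]
width: 0.259
gripper_force: 20.0
```

```bash
python3 - <<'E'
from h import *
o=arm.observe();print(o['width']*91.8,o['force'])
to(*box(.0625,-.067,.15),85.2);to(*box(.0625,-.067,.024),85.2)
E
```

```text
23.818047315895004 [-0.51213391 -0.08937018 -1.61608663]
at [ 0.6061 -0.3334  0.1488] ydir 93.16 row [-0.038   0.2575 -0.0015] spin 0.1389
at [ 0.6061 -0.3334  0.1488] ydir 93.16 row [-0.0376  0.2577  0.1245] spin 0.1389
```

Request:
jog_arm(moves=[[-0.008,0.05,0,0.03],[-0.016,0.11,0,0.07],[-0.024,0.17,0,0.11],[-0.033,0.225,0,0.139],[-0.038,0.2575,0,0.139],[-0.038,0.2575,0,0.139],[-0.038,0.2575,0.03,0.139],[-0.038,0.2575,0.07,0.139],[-0.038,0.2575,0.1,0.139],[-0.038,0.2575,0.118,0.139],[-0.038,0.2575,0.1245,0.139],[-0.038,0.2575,0.1245,0.139],[-0.038,0.2575,0.1245,0.139]])

```text
clock: 44.02
position: [0.6297, -0.074, 0.0231]
ee_rot: [0.132, 3.137, -0.0]
force: [-0.1, 0.4, -0.7]
width: 0.26
gripper_force: 20.0
```

Request:
jog_arm(moves=[[0,0,0,0],[0,0,0,0],[0,0,-0.02,0],[0,0,-0.06,0],[0,0,-0.12,0],[0,0,-0.12,0],[0,0,-0.12,0]], hand=0.034)

```text
clock: 44.9
position: [0.6291, -0.0736, 0.1432]
ee_rot: [0.131, 3.138, 0.001]
force: [-0.0, -0.5, -0.8]
width: 0.371
gripper_force: 0.0
```

```bash
python3 - <<'E'
from h import *
o=arm.observe();print(o['position'],o['force'])
im=snap('wrist');W=wcloud(im);m=masks(im)['green'];q=W[m&(W[...,2]>.01)&(W[...,2]<.1)];d=q-W0
print(len(q),'bracket box x',np.percentile(d@u,[2,50,98]).round(3),'y',np.percentile(d@v,[2,98]).round(3),'z',np.percentile(q[:,2],[5,50,95]).round(3))
im=snap('top');rep(im,['green'])
to(.445,.025,.15,134.5)
E
```

```text
[ 0.62910149 -0.07358429  0.14320136] [-0.02970069 -0.52173948 -0.76139713]
683 bracket box x [-0.085  0.062  0.09 ] y [-0.078  0.011] z [0.012 0.023 0.025]
green px 161.0 194.0 183 med [0.613 0.299 0.013] zt 0.0205 rect [613. 297.] [57. 22.] 3.6
at [ 0.6283 -0.0735  0.1415] ydir 85.2 row [ 0.1909  0.0828 -0.0081] spin -0.8605
```

Request:
jog_arm(moves=[[0.03,0.01,-0.02,0.15],[0.07,0.03,-0.02,0.33],[0.12,0.05,-0.02,0.5],[0.16,0.07,-0.01,0.65],[0.191,0.083,-0.01,0.71],[0.191,0.083,-0.01,0.71],[0.191,0.083,-0.01,0.71],[0.191,0.083,-0.01,0.71]], hand=0.05)

```text
clock: 46.0
position: [0.4465, 0.0243, 0.1522]
ee_rot: [1.215, 2.896, -0.001]
force: [-0.0, 0.1, 0.0]
width: 0.543
gripper_force: 0.0
```

```bash
python3 - <<'E'
from h import *
wb(near=(.445,.027)); to(.445,.025,.018,44.5)
E
```

```text
wrist green 564 [477.  19.] [23.1 60. ] long axis 135.0 ydir 225.0 z [0.0194 0.0205]
at [0.4464 0.0243 0.1522] ydir 44.47 row [ 0.0016 -0.0005  0.1342] spin -0.0006
```

```bash
python3 - <<'E'
from h import *
rep(snap('side'),['green']); rep(snap('top'),['green']); wb(near=(.477,.019)); to(.477,.019,.018,45)
E
```

```text
green px 260.0 197.0 109 med [ 0.628 -0.066  0.021] zt 0.0267 rect [628. -71.] [32. 60.] 84.0
green px 304.0 221.0 111 med [0.475 0.029 0.013] zt 0.0215 rect [477.  22.] [27. 61.] 46.0
green px 242.0 279.0 201 med [0.612 0.309 0.015] zt 0.0223 rect [612. 302.] [58. 30.] 4.0
green px 296.0 193.0 146 med [ 0.628 -0.077  0.011] zt 0.0253 rect [630. -76.] [21. 57.] 85.6
green px 161.0 194.0 183 med [0.613 0.3   0.013] zt 0.0211 rect [613. 297.] [57. 22.] 4.3
wrist green 590 [476.8  19. ] [23.4 59.2] long axis 135.2 ydir 225.2 z [0.0194 0.0205]
at [0.446  0.0245 0.1522] ydir 44.47 row [-0.0256  0.0183  0.1342] spin -0.0092
```

Request:
jog_arm(moves=[[-0.0255,0.018,0.04,-0.01],[-0.0255,0.018,0.08,-0.01],[-0.0255,0.018,0.11,-0.01],[-0.0255,0.018,0.13,-0.01],[-0.0255,0.018,0.134,-0.01],[-0.0255,0.018,0.134,-0.01],[-0.0255,0.018,0.134,-0.01]])

```text
clock: 47.08
position: [0.477, 0.0194, 0.019]
ee_rot: [1.2, 2.902, 0.001]
force: [0.1, -0.2, 0.4]
width: 0.545
gripper_force: 0.0
```

Request:
jog_arm(moves=[[0,0,0,0],[0,0,0,0],[0,0,0,0],[0,0,0,0],[0,0,-0.02,0],[0,0,-0.06,0],[0,0,-0.11,0],[0,0,-0.13,0],[0,0,-0.13,0]], hand=0.01, newtons=20)

```text
clock: 48.2
position: [0.4772, 0.0196, 0.1494]
ee_rot: [1.199, 2.902, 0.003]
force: [-0.6, 0.7, -0.6]
width: 0.256
gripper_force: 20.0
```

```bash
python3 - <<'E'
from h import *
o=arm.observe();print(o['width']*91.8,o['force'])
to(*box(.0625,-.039,.15),85.2);to(*box(.0625,-.039,.039),85.2)
E
```

```text
23.459974484685723 [-0.61031492  0.73277601 -0.6453861 ]
at [0.4772 0.0196 0.1494] ydir 45.11 row [-0.1563  0.0626 -0.0003] spin -0.6998
at [0.4772 0.0196 0.1494] ydir 45.11 row [-0.1562  0.0623  0.1107] spin -0.6998
```

Request:
jog_arm(moves=[[-0.03,0.012,0,-0.18],[-0.07,0.028,0,-0.36],[-0.11,0.044,0,-0.54],[-0.15,0.06,0,-0.7],[-0.156,0.0625,0,-0.7],[-0.156,0.0625,0.0,-0.7],[-0.156,0.0625,0.0,-0.7],[-0.156,0.0625,0.04,-0.7],[-0.156,0.0625,0.08,-0.7],[-0.156,0.0625,0.105,-0.7],[-0.156,0.0625,0.111,-0.7],[-0.156,0.0625,0.111,-0.7],[-0.156,0.0625,0.111,-0.7]])

```text
clock: 49.82
position: [0.6317, -0.0464, 0.0386]
ee_rot: [0.132, 3.137, 0.0]
force: [-0.5, -0.1, -0.4]
width: 0.259
gripper_force: 20.0
```

Request:
jog_arm(moves=[[0,0,0,0],[0,0,0,0],[0,0,0,0],[0,0,-0.02,0],[0,0,-0.06,0],[0,0,-0.11,0],[0,0,-0.11,0],[0,0,-0.11,0]], hand=0.034)

```text
clock: 50.82
position: [0.6309, -0.0464, 0.1479]
ee_rot: [0.131, 3.138, 0.001]
force: [-1.4, -0.8, -1.6]
width: 0.369
gripper_force: 0.0
```

```bash
python3 - <<'E'
from h import *
o=arm.observe();print(o['position'],o['force'])
im=snap('side');rep(im,['green']); lid(im)
im=snap('wrist');W=wcloud(im)
for b in blobs(masks(im)['green']&(W[...,2]>.01)&(W[...,2]<.1),60):
    q=W[b];d=q-W0;print(len(q),'bracket box x',np.percentile(d@u,[2,50,98]).round(3),'y',np.percentile(d@v,[2,98]).round(3),'z',np.percentile(q[:,2],[5,50,95]).round(3))
to(.613,.298,.15,94.3)
E
```

```text
[ 0.6309323  -0.04635386  0.1478946 ] [-1.43967777 -0.84779181 -1.6330413 ]
green px 260.0 198.0 106 med [ 0.628 -0.062  0.023] zt 0.0268 rect [627. -69.] [40. 57.] 82.1
green px 242.0 279.0 200 med [0.611 0.308 0.015] zt 0.0216 rect [613. 302.] [57. 26.] 5.0
424 bracket box x [0.033 0.058 0.087] y [-0.079 -0.074] z [0.012 0.023 0.025]
326 bracket box x [0.033 0.068 0.09 ] y [-0.061 -0.056] z [0.017 0.023 0.025]
304 bracket box x [0.032 0.063 0.09 ] y [-0.033 -0.029] z [0.022 0.023 0.025]
266 bracket box x [0.044 0.066 0.09 ] y [-0.051 -0.047] z [0.022 0.024 0.025]
at [ 0.6302 -0.0463  0.1465] ydir 85.2 row [ 0.046   0.3416 -0.0034] spin -0.1589
```

Request:
jog_arm(moves=[[0.006,0.04,-0.01,-0.05],[0.014,0.1,-0.01,-0.1],[0.022,0.16,-0.01,-0.159],[0.03,0.22,-0.01,-0.159],[0.038,0.28,-0.005,-0.159],[0.045,0.33,-0.003,-0.159],[0.046,0.3415,-0.003,-0.159],[0.046,0.3415,-0.003,-0.159],[0.046,0.3415,-0.003,-0.159]], hand=0.05)

```text
clock: 52.05
position: [0.6142, 0.295, 0.15]
ee_rot: [0.114, -3.139, 0.003]
force: [0.5, 0.1, -1.0]
width: 0.545
gripper_force: 0.0
```

```bash
python3 - <<'E'
from h import *
wb(near=(.613,.298),rad=.1); to(.613,.298,.018,94.3)
E
```

```text
wrist green 604 [612.6 299.2] [59.1 22.5] long axis 4.0 ydir 94.0 z [0.0195 0.0205]
at [0.6143 0.295  0.1502] ydir 94.13 row [0.0011 0.0032 0.1322] spin -0.003
```

Request:
jog_arm(moves=[[0.001,0.004,0.05,0],[0.001,0.004,0.09,0],[0.001,0.004,0.12,0],[0.001,0.004,0.132,0],[0.001,0.004,0.132,0],[0.001,0.004,0.132,0]])

```text
clock: 52.85
position: [0.6136, 0.3016, 0.0198]
ee_rot: [-0.117, 3.137, 0.001]
force: [0.1, 0.8, 0.5]
width: 0.548
gripper_force: 0.0
```

Request:
jog_arm(moves=[[0,0,0,0],[0,0,0,0],[0,0,0,0],[0,0,0,0],[0,0,-0.02,0],[0,0,-0.06,0],[0,0,-0.11,0],[0,0,-0.13,0],[0,0,-0.13,0]], hand=0.01, newtons=20)

```text
clock: 53.98
position: [0.6132, 0.3019, 0.1502]
ee_rot: [-0.118, 3.137, 0.003]
force: [-0.3, -0.3, -2.0]
width: 0.261
gripper_force: 20.0
```

```bash
python3 - <<'E'
from h import *
o=arm.observe();print(o['width']*91.8,o['force'])
to(*box(.0625,-.054,.15),85.2);to(*box(.0625,-.054,.0455),85.2)
E
```

```text
23.960329972737284 [-0.25864622 -0.2513624  -1.98581872]
at [0.6132 0.3019 0.1502] ydir 94.31 row [ 0.0097 -0.3635 -0.0004] spin 0.1589
at [0.6132 0.3019 0.1502] ydir 94.31 row [ 0.01   -0.3636  0.1041] spin 0.1589
```

Request:
jog_arm(moves=[[0.001,-0.04,0,0.04],[0.003,-0.1,0,0.1],[0.005,-0.16,0,0.159],[0.007,-0.22,0,0.159],[0.009,-0.28,0,0.159],[0.01,-0.33,0,0.159],[0.01,-0.3635,0,0.159],[0.01,-0.3635,0,0.159],[0.01,-0.3635,0.04,0.159],[0.01,-0.3635,0.075,0.159],[0.01,-0.3635,0.095,0.159],[0.01,-0.3635,0.103,0.159],[0.01,-0.3635,0.103,0.159],[0.01,-0.3635,0.103,0.159]])

```text
clock: 55.72
position: [0.6306, -0.0618, 0.0463]
ee_rot: [0.132, 3.137, 0.0]
force: [0.1, 0.7, -0.3]
width: 0.256
gripper_force: 20.0
```

Request:
jog_arm(moves=[[0,0,0,0],[0,0,0,0],[0,0,0,0],[0,0,-0.02,0],[0,0,-0.07,0],[0,0,-0.12,0],[0.0,0,-0.17,0],[0.0,0,-0.17,0],[0.0,0,-0.17,0]], hand=0.034)

```text
clock: 56.85
position: [0.6295, -0.0615, 0.2158]
ee_rot: [0.132, 3.138, 0.001]
force: [0.3, -0.2, -0.7]
width: 0.372
gripper_force: 0.0
```

```bash
python3 - <<'E'
from h import *
o=arm.observe();print(o['position'],o['force'])
im=snap('side');rep(im,['green']); lid(im)
im=snap('wrist');W=wcloud(im)
for b in blobs(masks(im)['green']&(W[...,2]>.01)&(W[...,2]<.1),60):
    q=W[b];d=q-W0;print(len(q),'bracket box x',np.percentile(d@u,[2,50,98]).round(3),'y',np.percentile(d@v,[2,98]).round(3),'z',np.percentile(q[:,2],[5,50,95]).round(3))
p=np.array(o['position']);print('box',((p-W0)@u).round(4),((p-W0)@v).round(4))
E
```

```text
[ 0.62952086 -0.06154108  0.21580075] [ 0.29551437 -0.19480163 -0.69525073]
green px 259.0 196.0 163 med [ 0.627 -0.052  0.038] zt 0.0459 rect [627. -60.] [37. 57.] 78.7
lid n 1 angle [1.728 1.728 1.728] rmax 0.144
178 bracket box x [0.033 0.069 0.09 ] y [-0.078 -0.075] z [0.013 0.024 0.025]
815 bracket box x [0.033 0.069 0.091] y [-0.067 -0.045] z [0.028 0.029 0.044]
202 bracket box x [0.033 0.068 0.089] y [-0.033 -0.029] z [0.012 0.023 0.025]
box 0.0612 -0.0544
```

```bash
python3 - <<'E'
from h import *
to(*box(.205,0,.265),85.2);to(*box(.205,0,.173),85.2)
im=snap('top');W=cloud(im);lid(im)
X=(W-W0)@u;Y=(W-W0)@v;m=(X>.165)&(X<.26)&(abs(Y)<.12)&(W[...,0]<1);print('max z behind the lid',np.nanpercentile(W[...,2][m],[50,99]).round(3),m.sum())
E
```

```text
at [ 0.629  -0.0614  0.2143] ydir 85.2 row [-0.1443  0.0543 -0.0509] spin -0.0001
at [ 0.629  -0.0614  0.2143] ydir 85.2 row [-0.1445  0.0543  0.0411] spin -0.0001
lid n 120 angle [1.751 1.759 1.77 ] rmax 0.143
max z behind the lid [0.001 0.005] 76
```

Request:
jog_arm(moves=[[0,0.01,-0.04,0],[0,0.02,-0.055,0],[-0.03,0.03,-0.055,0],[-0.07,0.04,-0.055,0],[-0.11,0.05,-0.055,0],[-0.144,0.054,-0.055,0],[-0.144,0.054,-0.055,0],[-0.144,0.054,-0.055,0],[-0.144,0.054,-0.02,0],[-0.144,0.054,0.02,0],[-0.144,0.054,0.04,0],[-0.144,0.054,0.041,0],[-0.144,0.054,0.041,0]], hand=0.0)

```text
clock: 58.62
position: [0.7784, -0.0201, 0.1761]
ee_rot: [0.132, 3.137, -0.0]
force: [-0.5, 0.3, 0.6]
width: 0.004
gripper_force: 0.0
```

```bash
python3 - <<'E'
from h import *
o=arm.observe();p=np.array(o['position']);x0=(p-W0)@u;print('box',x0.round(4),((p-W0)@v).round(4),p,o['force'])
r=.1
for t in (90,82,75,67,60,52,45,37,30,22,15,8,0):
    c,s=np.cos(np.radians(t)),np.sin(np.radians(t));x=.1245-r*c+.006*s+.0095;z=.0625+r*s+.006*c+.011
    print(t,'tx',round(x0-x,3),'tz',round(p[2]-z,3))
E
```

```text
box 0.2061 -0.0006 [ 0.77844841 -0.02009778  0.17608479] [-0.48464723  0.33746679  0.60096797]
90 tx 0.066 tz 0.003
82 tx 0.08 tz 0.003
75 tx 0.092 tz 0.004
67 tx 0.106 tz 0.008
60 tx 0.117 tz 0.013
52 tx 0.129 tz 0.02
45 tx 0.139 tz 0.028
37 tx 0.148 tz 0.038
30 tx 0.156 tz 0.047
22 tx 0.163 tz 0.06
15 tx 0.167 tz 0.071
8 tx 0.17 tz 0.083
0 tx 0.172 tz 0.097
```

Request:
jog_arm(moves=[[0.02,0,0,0],[0.035,0,0.002,0],[0.045,0,0.003,0],[0.055,0,0.003,0],[0.066,0,0.003,0],[0.08,0,0.003,0],[0.092,0,0.004,0],[0.106,0,0.008,0],[0.117,0,0.013,0],[0.129,0,0.02,0],[0.139,0,0.028,0],[0.148,0,0.038,0],[0.156,0,0.047,0],[0.156,0,0.047,0]])

```text
clock: 60.38
position: [0.6209, -0.0067, 0.1262]
ee_rot: [-0.132, -3.136, -0.0]
force: [0.2, 0.4, -0.7]
width: 0.006
gripper_force: 0.0
```

```bash
python3 - <<'E'
from h import *
o=arm.observe();p=np.array(o['position']);print('box',((p-W0)@u).round(4),((p-W0)@v).round(4),p,o['force'])
for n in('side','top'):
    im=snap(n);W=cloud(im);b=masks(im)['blue']&(abs((W-W0)@v)<.13)&(abs((W-W0)@u-.06)<.15)&(W[...,2]>.03);q=W[b];x=(q-W0)@u;t=np.arctan2(q[:,2]-.0625,.1245-x);r=np.hypot(q[:,2]-.0625,.1245-x);print(n,len(q),'lid deg',np.degrees(np.percentile(t[r>.12],[10,50,90])).round(1) if (r>.12).any() else r.max())
E
```

```text
box 0.048 -0.0005 [ 0.62092707 -0.00669334  0.1261952 ] [ 0.21144574  0.42104254 -0.72838824]
side 21 lid deg [29.6 30.2 30.6]
top 214 lid deg [29.  30.  30.7]
```

Request:
jog_arm(moves=[[0.004,0,0.007,0],[0.007,0,0.013,0],[0.011,0,0.024,0],[0.014,0,0.036,0],[0.016,0,0.045,0],[0.016,0,0.05,0],[0.016,0,0.052,0],[0.016,0,0.053,0],[0.016,0,0.053,0],[0.016,0,0.053,0]])

```text
clock: 61.72
position: [0.6059, -0.0055, 0.0789]
ee_rot: [0.133, 3.138, 0.005]
force: [-21.7, 1.9, 61.6]
width: 0.009
gripper_force: 30.4
```

```bash
python3 - <<'E'
from h import *
o=arm.observe();p=np.array(o['position']);print('box',((p-W0)@u).round(4),((p-W0)@v).round(4),p,o['force'])
im=snap('top');rep(im,['blue']);rep(snap('side'),['blue'])
E
```

```text
box 0.0329 -0.0005 [ 0.60587034 -0.0054905   0.07887542] [-21.68630883   1.87580035  61.55155441]
blue px 207.0 149.0 118 med [0.753 0.18  0.005] zt 0.0138 rect [752. 178.] [34. 34.] 20.4
blue px 312.0 175.0 31 med [ 0.667 -0.115  0.069] zt 0.0707 rect [ 658. -115.] [ 5. 58.] 85.2
blue px 296.0 212.0 216 med [ 0.558 -0.076  0.069] zt 0.071 rect [586. -70.] [84. 78.] 86.5
```

Request:
jog_arm(moves=[[0,0,-0.006,0],[0,0,-0.02,0],[0.0,0,-0.06,0],[0.03,0,-0.11,0],[0.08,0,-0.16,0],[0.13,0,-0.2,0],[0.18,0.05,-0.22,0],[0.2,0.1,-0.22,0],[0.2,0.15,-0.22,0],[0.2,0.15,-0.22,0],[0.2,0.15,-0.22,0]])

```text
clock: 63.2
position: [0.4196, 0.1601, 0.2941]
ee_rot: [-0.132, -3.138, 0.002]
force: [0.3, -0.3, 0.2]
width: 0.005
gripper_force: 0.0
```

```bash
python3 - <<'E'
from h import *
o=arm.observe();print(o['position'],o['force'],o['clock'])
im=snap('top');rep(im,['blue','green','red','cup']);save(im,'final.png',s=1.4)
W=cloud(im);b=max(blobs(masks(im)['blue']&(W[...,2]>.05)),key=np.sum);q=W[b];x=(q-W0)@u
for a in(-.02,.0,.03,.06,.09): s=q[abs(x-a)<.012];print(a,len(s),np.median(s[:,2]).round(4) if len(s) else None)
rep(snap('side'),['red'])
E
```

```text
[0.41960056 0.16006445 0.29406669] [ 0.31238111 -0.31962005  0.24791375] 63.2
blue px 207.0 149.0 113 med [0.753 0.18  0.006] zt 0.0139 rect [750. 179.] [36. 35.] 54.4
blue px 270.0 203.0 677 med [ 0.566 -0.004  0.069] zt 0.0711 rect [625.  -6.] [217. 144.] 85.1
red px 432.0 206.0 276 med [ 0.602 -0.445  0.015] zt 0.0186 rect [ 604. -455.] [84. 59.] 16.4
red px 519.0 258.0 161 med [ 0.465 -0.673  0.022] zt 0.0248 rect [ 469. -669.] [48. 29.] 52.4
red px 468.0 293.0 82 med [ 0.368 -0.474  0.131] zt 0.1333 rect [ 369. -473.] [21. 23.] 1.7
cup px 385.0 250.0 72 med [ 0.473 -0.31   0.053] zt 0.0774 rect [ 474. -307.] [29.  6.] 43.3
cup px 369.0 260.0 93 med [ 0.442 -0.262  0.053] zt 0.0792 rect [ 450. -264.] [49. 12.] 13.4
cup px 389.0 260.0 27 med [ 0.446 -0.314  0.073] zt 0.0875 rect [ 444. -312.] [ 3. 25.] 66.7
-0.02 341 0.0689
0.0 274 0.0688
0.03 42 0.0692
0.06 40 0.0685
0.09 40 0.069
```

View pics/final.png

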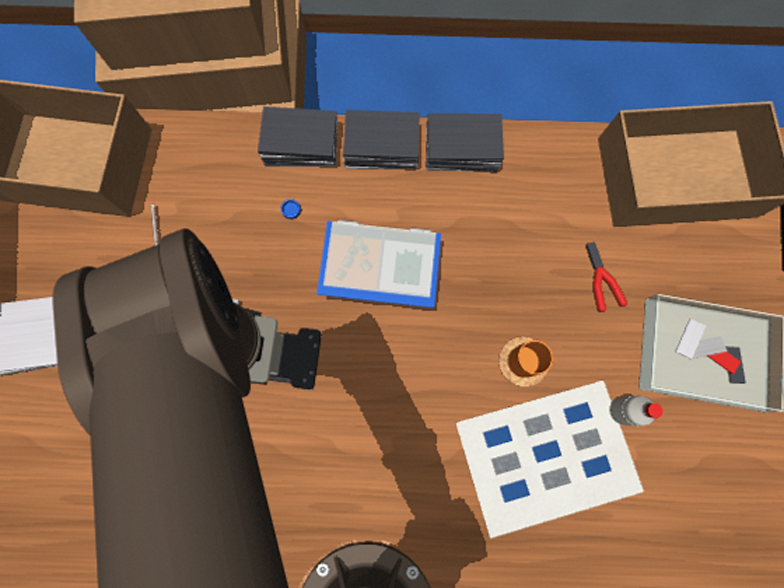

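Request:
jog_arm(moves=[[0,-0.05,0,0],[0,-0.11,0,0],[0,-0.17,0,0],[0,-0.22,0,0],[0,-0.22,0,0],[0,-0.22,0,0]])

```text
clock: 64.05
position: [0.401, -0.0588, 0.2942]
ee_rot: [-0.135, -3.139, -0.001]
force: [0.9, 0.5, -0.2]
width: 0.007
gripper_force: 0.0
```

```bash
python3 - <<'E'
from h import *
o=arm.observe();print(o['position'],o['clock'])
im=snap('top');rep(im,['red'])
W=cloud(im);m=masks(im)['dark']&(abs(W[...,0]-.455)<.13)&(abs(W[...,1]-.29)<.12)&(W[...,2]<.02)
b=max(blobs(m,30),key=np.sum);print('pad',cv2.minAreaRect((W[b][:,:2]*1000).astype(np.float32)))
E
```

```text
[ 0.4009997  -0.05876557  0.2942119 ] 64.05
red px 432.0 206.0 279 med [ 0.602 -0.445  0.015] zt 0.0186 rect [ 604. -455.] [83. 57.] 16.6
red px 155.0 251.0 262 med [0.459 0.299 0.027] zt 0.0297 rect [450. 295.] [36. 77.] 79.6
red px 519.0 258.0 160 med [ 0.466 -0.672  0.022] zt 0.0252 rect [ 469. -669.] [48. 30.] 49.8
red px 149.0 273.0 31 med [0.396 0.308 0.026] zt 0.0286 rect [397. 304.] [34.  9.] 75.0
red px 468.0 293.0 81 med [ 0.368 -0.473  0.132] zt 0.1331 rect [ 369. -473.] [21. 22.] 1.6
pad ((453.52276611328125, 287.53955078125), (88.41860961914062, 187.52471923828125), 77.4699935913086)
```

The pry tool is on its pad, with its handle centred at about (0.44, 0.297) and the pad at (0.454, 0.288). The lid is shut, so everything checks out and I'm handing in.

```bash
python3 -c "
from cell import arm
print(arm.sign_off())"
```

```text
the job is handed in; nothing more can be done
None
```

The kit box is packed and handed in at about 64 s: all six spacers are in the orange bay and all three brackets in the white bay, the empty cup stands upright on its coaster, the pry tool lies on its pad, and the lid is fully shut.

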